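Open the cap tub under the microscope boom and empty the scoop into it

TASK

Empty the scoop of used orange bottle caps into the white tub that stands under the tail of the stereomicroscope's boom. First tip up the edge of the tub's blue lid that carries the white grip by three or four centimetres, with the far edge still resting on the tub, then draw the lid out from under the boom and lay it flat on the black mat, grip upwards. Then tip all five caps from the scoop into the tub and set the empty scoop down level on the bench; do not bump the boom stand, drag the tub about, let the lid or the scoop drop, or disturb the other things.

Things in the scene. Friction and masses are not known exactly. Their poses are not given: they have to be found in the camera images.
- tub: white round plastic tub with a thin blue band, loose, about 0.4 kg, open at the top under its lid: 150 mm outside diameter at the rim (155 over the bead), tapering to 136 at the foot, 110 mm tall, walls 4 mm, inner floor 4 mm above the bench. Origin at the centre of its underside, z up.
- tub_mouth (a point): centre of the tub's mouth, level with its rim, 110 mm above the bench; the clear mouth is about 140 mm wide
- lid: blue disc lid of the tub, loose, about 0.11 kg: a flange 158 mm in diameter and 4 mm thick rests on the tub's rim; a plug 134 mm in diameter and 8 mm deep below it sits in the mouth with 3 mm play. An upright white finger grip stands near its edge on the lid's -x side, turned towards the robot. Origin at the centre of the flange's underside (so 8 mm above the surface when laid down), z up.
- lid_grip (a point): point inside the lid's white finger grip, a flat rib 12 mm thick (along the lid's y), 40 mm long (along x) and 34 mm high above the flange's top. The point lies 50 mm from the lid's axis on its -x side, 28 mm above the lid's origin (24 above the flange's top, 10 below the rib's top). Same axes as the lid. Pinch the rib across its y.
- lid_back (a point): point on the lid's edge farthest from the grip, at the flange's underside, 79 mm from the lid's axis on its +x side. Raising the grip tips the lid about this edge.
- mat: black rubber mat, 180 x 180 x 4 mm, fixed on the bench, clear at the start; origin at the centre of its underside, z up. The lid is to lie on it.
- stand: boom stand of the stereomicroscope, fixed; origin on the bench within 15 mm of the tub's axis, z up. Its boom crosses above the tub, slightly on the robot's side of the tub's axis, so that an upright hand on the lid's grip would hit it: the hand must lean back towards the robot. The post (36 mm diameter, 420 mm tall, base 220 x 240 x 22 mm) stands at x = 30, y = -290 mm in its frame.
- boom_tail (a point): free tail end of the boom, on its axis: a level steel tube, 28 mm in diameter (31 at the black end cap), axis 300 mm above the bench, that runs from here 705 mm to the right (stand's -y), through a 95 x 65 x 65 mm clamp at the post, to the white microscope head. In the stand's frame this end lies at x = -10, y = 65 mm.
- scoop: flat-bottomed steel hand scoop with a black handle, loose, about 0.24 kg, carrying five caps: pan 125 mm long (x), 92 mm wide (y), walls 2.5 mm thick and 30 to 34 mm high at the sides and back, floor 3 mm. Origin at the centre of the pan's underside, x from handle to lip, z up.
- scoop_grip (a point): point on the centre line of the scoop's handle (scoop frame x = -109, z = 43 mm), 50 mm along it from the pan's back wall; same axes as the scoop. The handle is 95 mm long, 18 mm thick (along y) and 22 mm high and rises backwards from the pan at 20 degrees. Pinch it across its y, the hand at any pitch.
- scoop_lip (a point): middle of the scoop's open pouring lip (scoop frame x = 64, z = 7 mm); the last 27 mm of the floor rise by 9 degrees to it. The caps slide easily and run out over it when the front is tipped down by 30 to 50 degrees.
- cap0: orange plastic bottle cap with a ribbed edge, 30 mm diameter, 14 mm tall, about 12 g, loose, starting in the scoop; origin at the centre of its underside
- cap1: orange plastic bottle cap with a ribbed edge, 30 mm diameter, 14 mm tall, about 12 g, loose, starting in the scoop; origin at the centre of its underside
- cap2: orange plastic bottle cap with a ribbed edge, 30 mm diameter, 14 mm tall, about 12 g, loose, starting in the scoop; origin at the centre of its underside
- cap3: orange plastic bottle cap with a ribbed edge, 30 mm diameter, 14 mm tall, about 12 g, loose, starting in the scoop; origin at the centre of its underside
- cap4: orange plastic bottle cap with a ribbed edge, 30 mm diameter, 14 mm tall, about 12 g, loose, starting in the scoop; origin at the centre of its underside
- tip_box: bystander, leave alone: pipette-tip box, white base with blue lid, 122 x 84 x 86 mm, loose; origin at the centre of its underside, z up
- media_bottle: bystander, leave alone: small clear glass bottle with blue cap, 56 mm diameter, 115 mm tall, loose; origin at the centre of its underside, z up
- dish_stack: bystander, leave alone: stack of three clear culture dishes with white lids, 93 mm diameter, 48 mm tall, loose, one piece; origin at the centre of its underside, z up
There are look-alikes about, which are no part of the job. What is shaped like the cap4 but purple or turquoise is not meant. Leave any pink look-alike of the lid alone.

How it is judged (in metres and radians):
On the way, in this order (a step that is already met when the one before it is completed fails the run):
1. the lid is tipped up at its grip (by at least about 9 degrees) with its far edge still resting on the tub's rim (angle between lid's own z axis and vertical above 0.16 rad and z of lid_back in the frame of tub between 0.095 and 0.122 m and horizontal distance between lid_back and tub below 0.095 m and height (world z) of lid_grip above 0.15 m), for 0.1 s.
2. the lid lies flat on the mat, grip upwards (angle between lid's own z axis and vertical below 0.1 rad and horizontal distance between lid and mat below 0.05 m and z of lid in the frame of mat between 0.007 and 0.017 m), for 0.2 s.
3. all five caps are in the tub (horizontal distance between each of cap0, cap1, cap2, cap3, cap4 and tub below 0.072 m and z of each of cap0, cap1, cap2, cap3, cap4 in the frame of tub below 0.1 m), for 0.2 s.
At the end, for the whole second after the job is handed in: The lid lies flat on the mat, grip upwards, its axis within 50 mm of the mat's centre; all five caps are inside the tub, below its rim; the tub stands upright on the bench within 40 mm of where it stood; the empty scoop stands level on the bench; scoop and lid at rest (all of step 2 and all of step 3 and angle between each of scoop, tub's own z axis and vertical below 0.1 rad and height (world z) of scoop below 0.012 m and linear speed of each of scoop, lid below 0.02 m/s and height (world z) of tub below 0.01 m and distance of tub from where it was at the start of the episode below 0.04 m); the robot touches nothing.
It fails at once if the lid or the scoop is thrown or dropped (moves faster than 1.2 m/s) (linear speed of any of lid, scoop above 1.2 m/s).
It fails at once if the boom stand is struck (more than 4 N) (contact force between anything else and stand above 4 N).
It fails at once if the tub is tipped over (more than 14 degrees) or dragged more than 40 mm (angle between tub's own z axis and vertical above 0.25 rad or distance of tub from where it was at the start of the episode above 0.04 m).
It fails at once if a bystander (tip box, bottle, dish stack) is shifted more than 15 mm or tipped (distance of any of tip_box, media_bottle, dish_stack from where it was at the start of the episode above 0.015 m or angle between any of tip_box, media_bottle, dish_stack's own z axis and vertical above 0.2 rad).
It also fails if it takes over 72 s, if anything falls off the work surface, if the arm or the gripper's body presses on something with over 40 N, if the wrist force passes 120 N, or if a joint passes its speed limit or range.

ROBOT

A 7-joint arm with a two-finger parallel gripper is mounted at the origin on the work surface. World frame = base frame: x ahead of the robot, y to its left, z up, the work surface at z = 0. Lengths are in mm, angles in rad, forces in N, time in s.
With the tool pointing down it reaches from about 350 to 775 mm from the base axis. Payload 3.1 kg.
Tool frame: the origin (TCP) lies midway between the tips of the shut fingers; the grasp point (between the pads) lies 19 mm behind it (arm.hold_point_z is the distance from the TCP to the grasp point, in mm); z points along the fingers, y is the line along which they close (so a half turn about z gives the same grasp; the last joint's range is limited). The gripper opens to 85 mm and grips with 20 to 120 N. Pads are 22 mm wide; open, the fingers measure 114 mm over their backs; the gripper's body (76 mm by 85 mm) begins 54 mm behind the grasp point. The pads swing forward as they close: fully open they stand 13 mm farther back than shut.
Start: joints at [1.305, 0.311, 0.014, 1.512, -0.004, 1.319, -0.027], TCP at [122.097, -536.292, 231.304] pointing down, gripper open.
Joint ranges: [-2.7, 2.7], [-0.3, 1.91], [-1.27, 1.3], [0.12, 2.57], [-1.44, 4.58], [0.2, 2.03], [-3.05, 3.05]. Speed limits (rad/s): [2.79, 2.79, 3.14, 3.14, 3.14, 3.14, 3.14].

INTERFACE

Orientations are given as a rotation vector (axis times angle).
In Python, from station import monitor, get_image, get_calibration, order, nets, arm gives the robot as it stands.
- The arm moves only by the tool servo_tool, never from a script. Its argument "moves" is a list of rows, each a list of 3 entries, a list of its own where there are three numbers: the opening, from -1 (shut) to 1 (fully open), then the shift along the world's x, y, z normalised to -1 to 1, where 1 is 0.02 m, then the turn about the world's z normalised to -1 to 1, where 1 is 0.12 rad. In form: [[claw, [tx, ty, tz], twist], ...]. A call has 1 to 10 rows; each row shifts and turns the commanded pose from where the row before left it; what a row does not reach is not made up. A row lasts 1/12 s, in which the tool goes at most 41.7 mm and 7.16 degrees, less where a joint would pass 70% of its speed; a pose out of reach is approached as far as the arm can. A call with a number of a shift or a turn outside -1 to 1 is refused whole. A call with a gripper value outside its range is refused whole. The fingers move at their own pace and stop on an object; the grip force is fixed at half the most. Time passes only in rows, so rows that do not move let the fingers close. It gives the time, the measured TCP pose, the force, the opening and the grip force at its end, in the units of the state.
- monitor.state(): the state, without advancing time (a new reading comes with each control period).
- get_image(name): name is "side" or "top"; returns the picture (420x560x3 uint8, red, green, blue); there is no depth.
- get_calibration(name): a dict with "K" (3x3 intrinsics, pixels), "rvec" (rotation vector, rad) and "tvec" (3), from world to camera coordinates, as OpenCV has them. Camera axes: x right, y down, z forward; pixel columns grow to the right and rows downward; lengths in mm; the calibration is good to about 2 mm. A picture is of the moment at which its call begins. get_calibration takes no time and is no camera call.
- order.finish_job(): hands the job in; it is judged then, once.
Trained networks look in the newest picture that a camera, given by its name, has taken for a name from the list of things; names that differ only in an ending like _2 or _b are one class to them, and where a whole thing is asked for, a point or a joint stands for the part that bears it (a point fixed in the world has none). Each returns a list of dicts, best first, with "p" (0 to 1); they miss things now and then, are a little off and sometimes report something else, mostly with a low value. They report only what shows in the picture. A call takes as long as a camera call. They do not tell look-alikes from the thing itself.
- nets.search_frame(target, camera): "extent" ([left, top, right, bottom] in pixels, round what is visible of it).
The state is a dict: "clock": time; "q": joint angles; "dq": joint speeds; "joint_efforts": joint torques, N m; "tool_pos": TCP position; "ee_rot": TCP orientation; "ft_force": force on the tool from outside, world axes, zero at the start; "moment": the same for the moment, N m; "finger_gap": finger opening in mm; "finger_force": force on a finger pad.
Only numpy, scipy, OpenCV 4.12 (cv2) and the standard library are available. Lean on these libraries where they do the work, as an engineer would, in place of code of your own. Each camera call takes 0.05 s, during which the arm holds its last target. There are 200 camera calls.

## Working session

There is one attempt and no reset: what is moved stays moved. The work goes in short steps, Python scripts to look and compute and a tool call to move; the robot and the scene stay as the last step left them, time stands still between calls to the robot, and variables do not carry over. Pictures are saved under pics/ and viewed, at most 10 in all, crops included, and the job is handed in when it is done.

Besides the shell and the picture viewer there is one more tool, called after "Emit:" in YAML: its name, and indented under it one key for each argument. servo_tool: Moves the arm, as the interface text tells. Scaled input: -1 to 1 covers 0.02 m each way for a shift and 0.12 rad each way for a turn. Its arguments: {"type":"object","properties":{"moves":{"type":"array","items":{"type":"array"}}},"required":["moves"]}

View pics/side0.png

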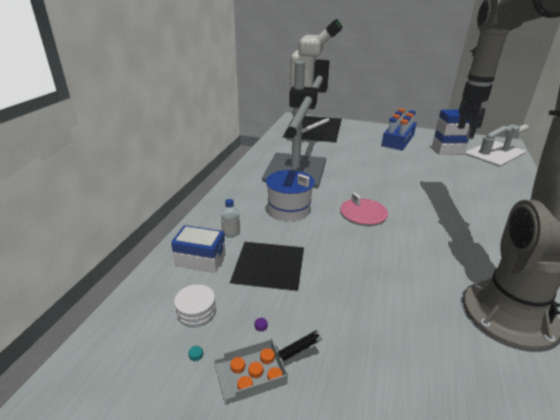

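View pics/top0.png

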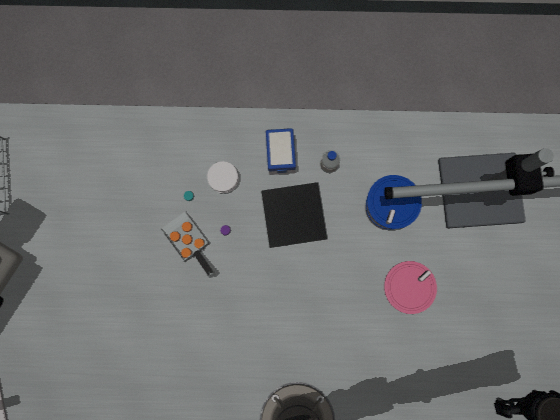

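```bash
cat > h.py <<'E'
import numpy as np,cv2
from station import monitor,get_image,get_calibration,order,nets,arm
C={n:get_calibration(n) for n in('side','top')}
def ray(n,uv):
    c=C[n];R=cv2.Rodrigues(np.array(c['rvec'],float))[0];o=-R.T@np.array(c['tvec'],float).ravel()
    d=R.T@np.linalg.inv(c['K'])@np.array([uv[0],uv[1],1.]);return o,d/np.linalg.norm(d)
def atz(n,uv,z):
    o,d=ray(n,uv);return o+d*(z-o[2])/d[2]
def tri(a,b):
    (o1,d1),(o2,d2)=ray('side',a),ray('top',b)
    s=np.linalg.lstsq(np.c_[d1,-d2],o2-o1,rcond=None)[0]
    p,q=o1+d1*s[0],o2+d2*s[1];return (p+q)/2,np.linalg.norm(p-q)
def proj(n,P):
    c=C[n];return cv2.projectPoints(np.atleast_2d(np.array(P,float)),c['rvec'],c['tvec'],c['K'],None)[0][:,0]
def st():
    s=monitor.state();R=cv2.Rodrigues(s['ee_rot'])[0]
    print('t',round(s['clock'],2),'tcp',s['tool_pos'].round(1),'z',R[:,2].round(3),'y',R[:,1].round(3),'q',s['q'].round(3),'F',s['ft_force'].round(1),'gap',round(s['finger_gap'],1),'ff',round(s['finger_force'],1))
E
cat > l.py <<'E'
from h import *
get_image('side');get_image('top')
for t in ['tub','lid','lid_grip','mat','boom_tail','scoop','scoop_grip','scoop_lip','cap0','tip_box','media_bottle','dish_stack']:
    e={}
    for n in('side','top'):
        r=nets.search_frame(t,n); e[n]=[(np.round(x['extent']).astype(int).tolist(),round(x['p'],2)) for x in r[:5] if x['p']>.3]
    print(t,e)
    if e['side'] and e['top']:
        a,b=[(np.array(e[n][0][0][:2])+e[n][0][0][2:])/2 for n in('side','top')]
        print('   ',[x.round(1) for x in tri(a,b)])
E
python3 l.py
python3 - <<'E'
import cv2,numpy as np
s=cv2.imread('pics/side0.png');t=cv2.imread('pics/top0.png')
a=cv2.resize(s[115:235,240:400],(800,600),interpolation=cv2.INTER_CUBIC)
b=cv2.resize(t[150:320,350:450],(353,600),interpolation=cv2.INTER_CUBIC);
cv2.imwrite('pics/c1.png',np.hstack([cv2.resize(a,(440,330)) if 0 else cv2.copyMakeBorder(cv2.resize(a,(447,335)),0,265,0,0,cv2.BORDER_CONSTANT),b]))
E
```

```text
tub {'side': [([271, 189, 310, 224], 0.57)], 'top': []}
lid {'side': [([264, 168, 312, 197], 0.86), ([342, 187, 388, 228], 0.73)], 'top': [([386, 261, 436, 315], 0.92), ([383, 145, 559, 229], 0.68), ([366, 176, 422, 229], 0.58)]}
    [array([ 507.9, -263.7,  133.8]), np.float64(253.3)]
lid_grip {'side': [([344, 195, 389, 222], 0.74), ([265, 169, 314, 194], 0.6)], 'top': [([384, 261, 437, 316], 0.85), ([367, 176, 422, 226], 0.74), ([170, 232, 182, 242], 0.71), ([320, 149, 341, 171], 0.7)]}
    [array([ 386. , -329.1,   18.8]), np.float64(3.9)]
mat {'side': [([235, 241, 304, 292], 0.64), ([268, 187, 310, 224], 0.6)], 'top': [([262, 180, 325, 247], 0.61)]}
    [array([607.4,  23. ,  -6.4]), np.float64(6.9)]
boom_tail {'side': [([263, 20, 343, 187], 0.67)], 'top': [([383, 149, 560, 229], 0.62)]}
    [array([ 635.3, -413.5,  320.4]), np.float64(7.8)]
scoop {'side': [([211, 330, 324, 405], 0.97)], 'top': [([162, 213, 214, 279], 0.93)]}
    [array([499.6, 340.9,  18.4]), np.float64(2.8)]
scoop_grip {'side': [([214, 332, 320, 404], 0.66), ([238, 374, 252, 390], 0.47)], 'top': [([165, 210, 21
[... 380 characters left out ...]
, 359, 243, 372], 0.58), ([265, 365, 285, 383], 0.51)], 'top': [([172, 231, 181, 241], 0.66), ([181, 248, 191, 260], 0.47), ([220, 230, 227, 235], 0.45)]}
    [array([518.3, 369.9,  45.5]), np.float64(19.2)]
tip_box {'side': [([216, 332, 319, 402], 0.67), ([170, 225, 226, 273], 0.61)], 'top': [([266, 127, 295, 176], 0.57), ([163, 209, 216, 277], 0.47)]}
    [array([ 734.6,   81.5, -315.5]), np.float64(306.2)]
media_bottle {'side': [([223, 200, 240, 235], 0.69)], 'top': [([321, 152, 338, 173], 0.55)]}
    [array([760.1, -81.2,  57.3]), np.float64(1.8)]
dish_stack {'side': [([176, 285, 216, 323], 0.73)], 'top': [([211, 162, 240, 196], 0.76)]}
    [array([711.9, 236.1,  21.6]), np.float64(4.7)]
```

View pics/c1.png

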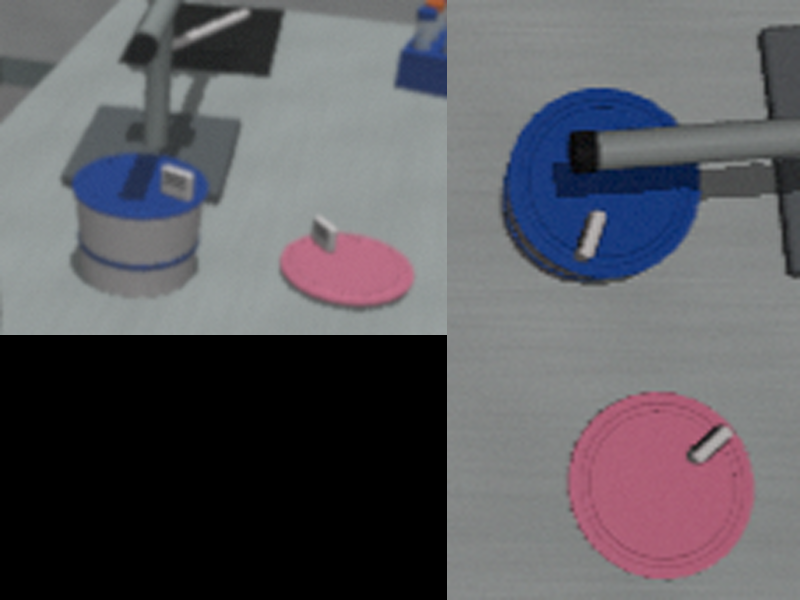

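```bash
cat > m.py <<'E'
from h import *
I={n:cv2.imread(f'pics/{n}0.png') for n in C}
def mask(n,lo,hi,roi):
    h=cv2.cvtColor(I[n],cv2.COLOR_BGR2HSV);m=cv2.inRange(h,np.array(lo),np.array(hi));k=np.zeros_like(m);x0,y0,x1,y1=roi;k[y0:y1,x0:x1]=m[y0:y1,x0:x1];return k
def cen(m): ys,xs=np.nonzero(m);return np.array([xs.mean(),ys.mean()]),len(xs)
# lid blue: enclosing ellipse from hull
for n,roi,z in(('top',(360,165,428,240),116),('side',(258,160,318,202),114)):
    m=mask(n,(105,150,60),(130,255,255),roi);c=cv2.findNonZero(m);hull=cv2.convexHull(c);e=cv2.fitEllipse(hull)
    print('lid',n,e,atz(n,e[0],z).round(1))
# grip white
g={}
for n,roi in(('top',(384,206,400,226)),('side',(296,170,314,190))):
    m=mask(n,(0,0,120),(180,90,255),roi);g[n],k=cen(m);r=cv2.minAreaRect(cv2.findNonZero(m));print('grip',n,g[n],k,r)
    if n=='top':
        b=cv2.boxPoints(r);print('box world',[atz(n,p,148).round(1) for p in b])
        print('extent',cv2.boundingRect(m))
print('grip tri',tri(g['side'],g['top']), atz('top',g['top'],146))
# mat
m=mask('top',(0,0,0),(180,255,45),(255,175,335,255));r=cv2.minAreaRect(cv2.findNonZero(m));print('mat top',atz('top',r[0],4),r)
m=mask('side',(0,0,0),(180,255,45),(228,236,310,295));c=cv2.approxPolyDP(cv2.convexHull(cv2.findNonZero(m)),5,True)[:,0];print('mat side',[atz('side',p,4).round(0) for p in c],np.mean([atz('side',p,4) for p in c],0))
# caps
for n,roi in(('top',(155,205,220,265)),('side',(205,330,300,405))):
    m=mask(n,(3,150,120),(20,255,255),roi);k,_,s,cc=cv2.connectedComponentsWithStats(m)
    for i in range(1,k):
        if s[i,4]>15: print('cap',n,cc[i].round(1),s[i,4],atz(n,cc[i],14).round(0))
# handle black
for n,roi in(('top',(190,245,222,282)),('side',(272,325,325,365))):
    m=mask(n,(0,0,0),(180,255,60),roi);r=cv2.minAreaRect(cv2.findNonZero(m));print('handle',n,cen(m),r,atz(n,cen(m)[0],45).round(1),[atz(n,p,45).round(0) for p in cv2.boxPoints(r)])
# boom cap
for n,roi in(('top',(378,180,398,205)),('side',(280,110,302,142))):
    m=mask(n,(0,0,0),(180,255,45),roi);print('boomcap',n,cen(m),cv2.boundingRect(m),atz(n,cen(m)[0],300).round(1))
for p in [(440,150),(520,150),(440,195),(520,181)]: pass
print('boom axis top', [atz('top',p,300).round(1) for p in((400,192.5),(500,186))])
E
python3 m.py
python3 - <<'E'
import cv2,numpy as np
s=cv2.imread('pics/side0.png');t=cv2.imread('pics/top0.png')
a=cv2.resize(s[325:410,200:330],(455,298),interpolation=cv2.INTER_CUBIC)
b=cv2.resize(t[205:285,155:225],(455,520)[:2] and (345,395),interpolation=cv2.INTER_CUBIC)
o=np.zeros((395,800,3),np.uint8);o[:298,:455]=a;o[:,455:]=b;cv2.imwrite('pics/c2.png',o)
E
```

```text
lid top ((393.2324523925781, 201.99908447265625), (53.79840087890625, 55.386661529541016), 62.31768798828125) [ 631.3 -260.7  116. ]
lid side ((289.7719421386719, 181.2207794189453), (22.119314193725586, 47.04557418823242), 91.3978500366211) [ 632. -258.  114.]
grip top [391.06382979 215.74468085] 47 ((391.04132080078125, 215.86239624023438), (3.4481747150421143, 12.930655479431152), 16.699243545532227)
box world [array([ 569.8, -237.8,  148. ]), array([ 605. , -248.5,  148. ]), array([ 602.4, -257.7,  148. ]), array([ 567.2, -247. ,  148. ])]
extent (388, 210, 7, 13)
grip side [305.36842105 178.87719298] 57 ((306.71954345703125, 180.52439880371094), (21.083457946777344, 7.964861869812012), 51.34019088745117)
grip tri (array([ 583.94646483, -250.87279773,  135.46649094]), np.float64(8.76128427081305)) [ 586.70544257 -248.17718789  146.        ]
mat top [606.15186523  22.98811295   4.        ] ((293.7481384277344, 214.48777770996094), (57.1605224609375, 57.40775680541992), 81.46923065185547)
mat side [array([536., -69.,   4.]), array([509.,  91.,   4.]), array([674., 120.,   4.]), arr
[... 638 characters left out ...]
51092529297) [454.2 290.7  45. ] [array([490., 329.,  45.]), array([503., 286.,  45.]), array([421., 260.,  45.]), array([408., 303.,  45.])]
handle side (array([297.4785553 , 346.50112867]), 443) ((298.20770263671875, 346.23846435546875), (11.039091110229492, 43.78425598144531), 60.2551155090332) [450.  293.1  45. ] [array([486., 320.,  45.]), array([427., 242.,  45.]), array([410., 263.,  45.]), array([469., 338.,  45.])]
boomcap top (array([388.38461538, 192.73626374]), 91) (385, 187, 8, 12) [ 621.8 -211.6  300. ]
boomcap side (array([290.15789474, 132.39473684]), 76) (285, 128, 11, 10) [ 620.9 -206.1  300. ]
boom axis top [array([ 623. , -240.9,  300. ]), array([ 644.8, -493.4,  300. ])]
```

View pics/c2.png

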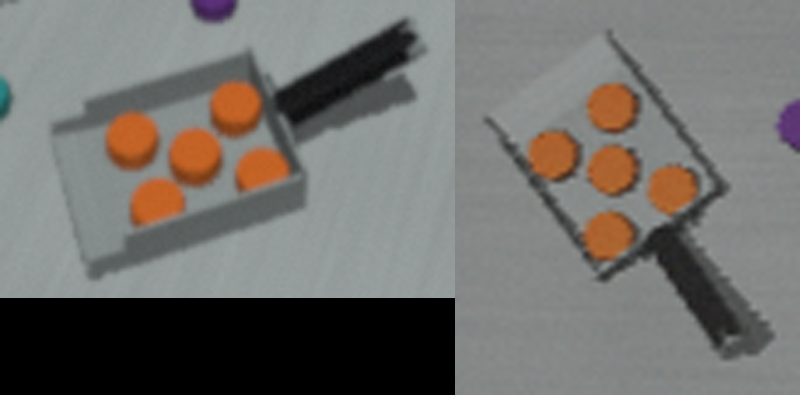

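Emit:
servo_tool:
  moves:
    - [1,[0.7,0.7,0.05],0]
    - [1,[0.7,0.7,0.05],0]
    - [1,[0.7,0.7,0.05],0]
    - [1,[0.7,0.7,0.05],0]
    - [1,[0.7,0.7,0.05],0]
    - [1,[0.7,0.7,0.05],0]
    - [1,[0.7,0.7,0.05],0]
    - [1,[0.7,0.7,0.05],0]
    - [1,[0.7,0.7,0.05],0]
    - [1,[0.7,0.7,0.05],0]

```text
clock: 2.23
tool_pos: [262.7, -395.6, 241.5]
ee_rot: [3.122, 0.351, 0.0]
ft_force: [0.7, -0.7, -0.4]
finger_gap: 85.3
finger_force: 0.0
```

Emit:
servo_tool:
  moves:
    - [1,[0.7,0.7,0],0]
    - [1,[0.7,0.7,0],0]
    - [1,[0.7,0.7,0],0]
    - [1,[0.7,0.7,0],0]
    - [1,[0.7,0.7,0],0]
    - [1,[0.7,0.7,0],0]
    - [1,[0.7,0.7,0],0]
    - [1,[0.7,0.7,0],0]
    - [1,[0.7,0.7,0],0]
    - [1,[0.7,0.7,0],0]

```text
clock: 3.07
tool_pos: [402.7, -255.6, 241.5]
ee_rot: [3.122, 0.351, 0.0]
ft_force: [0.5, -0.3, -0.2]
finger_gap: 85.3
finger_force: 0.0
```

Emit:
servo_tool:
  moves:
    - [1,[0.7,1,0],0]
    - [1,[0.7,1,0],0]
    - [1,[0.7,1,0],0]
    - [1,[0.7,1,0],0]
    - [1,[0.7,1,0],0]
    - [1,[0.7,1,0],0]
    - [1,[0.7,1,0],0]
    - [1,[0.7,1,0],0]
    - [1,[0.7,1,0],0]
    - [1,[0.7,1,0],0]

```text
clock: 3.9
tool_pos: [542.7, -55.4, 241.4]
ee_rot: [3.122, 0.35, 0.0]
ft_force: [0.5, -0.4, -0.3]
finger_gap: 85.3
finger_force: 0.0
```

```bash
python3 -c "
from h import *
st()"
```

```text
t 3.9 tcp [542.7 -55.4 241.4] z [ 0. -0. -1.] y [ 0.222 -0.975  0.   ] q [ 0.393  0.328 -0.43   1.493  0.138  1.351 -1.394] F [ 0.5 -0.4 -0.3] gap 85.3 ff 0.0
```

Emit:
servo_tool:
  moves:
    - [1,[1,0,0],0]
    - [1,[1,0,0],0]
    - [1,[1,0,0],0]
    - [1,[1,0,0],0]
    - [1,[1,0,0],0]
    - [1,[1,0,0],0]
    - [1,[1,0,0],0]
    - [1,[1,0,0],0]
    - [1,[1,0,0],0]
    - [1,[1,0,0],0]

```text
clock: 4.73
tool_pos: [742.9, -56.6, 241.1]
ee_rot: [3.122, 0.35, -0.0]
ft_force: [0.1, 0.3, 0.5]
finger_gap: 85.6
finger_force: 0.0
```

Emit:
servo_tool:
  moves:
    - [1,[1,0,0],0]
    - [1,[1,0,0],0]
    - [1,[1,0,0],0]
    - [1,[1,0,0],0]

```text
clock: 5.07
tool_pos: [815.5, -56.6, 239.2]
ee_rot: [3.122, 0.349, 0.009]
ft_force: [1.6, -3.0, 0.8]
finger_gap: 85.6
finger_force: 0.0
```

Emit:
servo_tool:
  moves:
    - [1,[1,0,0],0]
    - [1,[1,0,0],0]
    - [1,[1,0,0],0]
    - [1,[1,0,0],0]

```text
clock: 5.4
tool_pos: [826.5, -38.9, 225.9]
ee_rot: [-3.099, -0.393, -0.032]
ft_force: [2.5, 3.2, 1.5]
finger_gap: 85.4
finger_force: 0.0
```

```bash
python3 -c "
from h import *
st()"
```

```text
t 5.4 tcp [826.5 -38.9 225.9] z [ 0.018  0.02  -1.   ] y [ 0.25  -0.968 -0.015] q [ 0.079  1.133 -0.756  0.124  0.701  1.898 -1.337] F [2.5 3.2 1.5] gap 85.4 ff 0.0
```

Emit:
servo_tool:
  moves:
    - [1,[1,0,0],0]
    - [1,[1,0,0],0]
    - [1,[1,0,0],0]
    - [1,[1,0,0],0]

```text
clock: 5.73
tool_pos: [854.3, -46.9, 203.8]
ee_rot: [3.1, 0.374, 0.103]
ft_force: [0.1, -0.0, -1.0]
finger_gap: 85.5
finger_force: 0.0
```

Emit:
servo_tool:
  moves:
    - [1,[0,0,1],0]
    - [1,[0,0,1],0]
    - [1,[0,0,1],0]
    - [1,[0,0,1],0]

```text
clock: 6.07
tool_pos: [831.9, -46.3, 274.8]
ee_rot: [3.093, 0.372, 0.136]
ft_force: [0.6, -0.3, 0.2]
finger_gap: 85.4
finger_force: 0.0
```

```bash
python3 -c "
from h import *
st()"
```

```text
t 6.07 tcp [831.9 -46.3 274.8] z [ 0.089 -0.012 -0.996] y [ 0.236 -0.971  0.033] q [ 0.022  1.061  0.142  0.125 -0.125  1.868 -1.287] F [ 0.6 -0.3  0.2] gap 85.4 ff 0.0
```

Emit:
servo_tool:
  moves:
    - [1,[1,0,0.5],0]
    - [1,[1,0,0.5],0]
    - [1,[1,0,0.5],0]
    - [1,[1,0,0.5],0]
    - [1,[1,0,0.5],0]
    - [1,[1,0,0.5],0]
    - [1,[1,0,0.5],0]
    - [1,[1,0,0.5],0]

```text
clock: 6.73
tool_pos: [872.4, -40.5, 293.9]
ee_rot: [3.057, 0.37, 0.326]
ft_force: [-0.5, -0.0, 0.3]
finger_gap: 85.3
finger_force: 0.0
```

```bash
python3 -c "
from h import *
st()"
```

```text
t 6.73 tcp [872.4 -40.5 293.9] z [ 0.213 -0.02  -0.977] y [ 0.231 -0.97   0.07 ] q [-0.038  1.082  1.178  0.124 -1.121  1.793 -1.241] F [-0.5 -0.   0.3] gap 85.3 ff 0.0
```

```bash
cat > fk.py <<'E'
import numpy as np
from scipy.spatial.transform import Rotation as Ro
def fk(q,p):
    h,a,b,L=p[:4];e=p[4] if len(p)>4 else 0;w=p[5] if len(p)>5 else 0
    z=lambda t:Ro.from_euler('z',-t);y=lambda t:Ro.from_euler('y',t)
    X=lambda *v:np.array(v,float)
    R=z(q[0])*y(q[1]);pos=X(0,0,h);R=R*z(q[2]);pos=pos+R.apply(X(e,0,a))
    el=pos;R=R*y(q[3]);R=R*z(q[4]);pos=pos+R.apply(X(-e,0,b));wr=pos
    R=R*y(q[5]);R=R*z(q[6]);pos=pos+R.apply(X(0,0,L)) if not w else pos+(R*z(-q[6])).apply(X(w,0,0))+R.apply(X(0,0,L))
    return pos,R.as_matrix(),el,wr
D=[([1.3053035,.31173895,.0139786,1.51307075,-.00438994,1.31920173,-.02722344],[121.9,-535.6,230.2]),
([.393,.328,-.43,1.493,.138,1.351,-1.394],[542.7,-55.4,241.4]),
([.079,1.133,-.756,.124,.701,1.898,-1.337],[826.5,-38.9,225.9]),
([.022,1.061,.142,.125,-.125,1.868,-1.287],[831.9,-46.3,274.8]),
([-.038,1.082,1.178,.124,-1.121,1.793,-1.241],[872.4,-40.5,293.9])]
if __name__=='__main__':
    from scipy.optimize import least_squares
    for x0 in([350,400,400,250],[350,400,400,250,20,20]):
        f=lambda p:np.concatenate([fk(np.array(q),p)[0]-t for q,t in D])
        r=least_squares(f,x0);print(r.x.round(1),np.abs(r.fun).max(),r.fun.round(1))
    for q,t in D: P=fk(np.array(q),r.x);print(P[1][:,1].round(3),P[1][:,2].round(3),P[2].round(0),P[3].round(0))
E
python3 fk.py
```

```text
[256.8 474.9 415.6 372.8] 16.913310343935827 [16.   6.2  1.3  3.7 15.9  1.4  0.2 16.7  0.5  0.1 16.9 -1.2  1.  16.
 -2. ]
[222.2 507.3 463.8 366.4  11.2  72.1] 20.60175886112292 [15.7  8.1 -0.5  1.5 11.4  1.1  2.8 20.6  4.2  1.9 16.2 -1.1 -0.8  9.7
 -3.7]
[ 0.975  0.222 -0.   ] [-0.001  0.002 -1.   ] [  43. -161.  702.] [ 156. -598.  596.]
[ 0.975  0.222 -0.   ] [-0.  0. -1.] [162. -62. 699.] [616. -41. 609.]
[0.968 0.249 0.023] [ 0.019  0.02  -1.   ] [462. -29. 430.] [895. -24. 598.]
[0.968 0.238 0.083] [ 0.088 -0.012 -0.996] [448. -11. 460.] [873. -29. 645.]
[0.949 0.241 0.203] [ 0.213 -0.019 -0.977] [450.   7. 457.] [864. -30. 664.]
```

```bash
cat > fk.py <<'E'
import numpy as np
from scipy.spatial.transform import Rotation as Ro
from scipy.optimize import least_squares
P0=[257,475,416,373,0,0,0]
def rz(t): c,s=np.cos(t),np.sin(t);return np.array([[c,s,0],[-s,c,0],[0,0,1]])
def ry(t): c,s=np.cos(t),np.sin(t);return np.array([[c,0,s],[0,1,0],[-s,0,c]])
def fk(q,p):
    h,a,b,L,d1,d2,d3=p;X=lambda *v:np.array(v,float)
    R=rz(q[0]);pos=X(0,0,h)+R@X(0,d1,0);R=R@ry(q[1])@rz(q[2]);pos=pos+R@X(0,d2,a)
    el=pos;R=R@ry(q[3])@rz(q[4]);pos=pos+R@X(0,d3,b);wr=pos
    R=R@ry(q[5])@rz(q[6]);return pos+R@X(0,0,L),R,el,wr
D=[([1.3053035,.31173895,.0139786,1.51307075,-.00438994,1.31920173,-.02722344],[121.9,-535.6,230.2]),
([.393,.328,-.43,1.493,.138,1.351,-1.394],[542.7,-55.4,241.4]),
([.079,1.133,-.756,.124,.701,1.898,-1.337],[826.5,-38.9,225.9]),
([.022,1.061,.142,.125,-.125,1.868,-1.287],[831.9,-46.3,274.8]),
([-.038,1.082,1.178,.124,-1.121,1.793,-1.241],[872.4,-40.5,293.9])]
f=lambda p:np.concatenate([fk(np.array(q),p)[0]-t for q,t in D]+[.01*np.array(p[4:])])
r=least_squares(f,P0);PP=r.x
if __name__=='__main__':
    print(PP.round(1),np.abs(r.fun).max(),r.fun.round(1))
    for q,t in D: P=fk(np.array(q),PP);print(P[2].round(0),P[3].round(0))
E
python3 fk.py
```

```text
[250.  473.6 417.8 365.5 -14.4  -1.8  -0.9] 0.22290267169364597 [-0.   0.1  0.1 -0.   0.2 -0.1  0.2  0.1  0.1 -0.1 -0.1 -0.2  0.  -0.1
  0.1 -0.1 -0.  -0. ]
[  23. -144.  701.] [ 122. -536.  596.]
[135. -73. 698.] [543. -55. 607.]
[427. -49. 450.] [820. -46. 591.]
[413. -25. 481.] [800. -42. 639.]
[418.   1. 474.] [794. -34. 651.]
```

Emit:
servo_tool:
  moves:
    - [1,[-0.5,0,0],-1]
    - [1,[-0.5,0,0],-1]
    - [1,[0,0,0],-1]
    - [1,[0,0,0],-1]
    - [1,[1,0,1],0]
    - [1,[1,0,1],0]
    - [1,[1,0,1],0]
    - [1,[1,0,1],0]
    - [1,[1,0,1],0]
    - [1,[1,0,1],0]

```text
clock: 7.57
tool_pos: [871.4, -39.4, 358.5]
ee_rot: [3.001, -0.343, 0.468]
ft_force: [0.2, -0.2, -0.6]
finger_gap: 85.2
finger_force: 0.0
```

```bash
python3 -c "
from h import *
st()"
```

```text
t 7.57 tcp [871.4 -39.4 358.5] z [ 0.291 -0.117 -0.95 ] y [-0.233 -0.971  0.049] q [-0.09   1.018  1.298  0.124 -1.122  1.782 -1.713] F [ 0.2 -0.2 -0.6] gap 85.2 ff 0.0
```

Emit:
servo_tool:
  moves:
    - [1,[1,0,1],0]
    - [1,[1,0,1],0]
    - [1,[1,0,1],0]
    - [1,[1,0,1],0]
    - [1,[1,0,1],0]
    - [1,[1,0,1],0]
    - [1,[1,0,1],0]
    - [1,[1,0,1],0]

```text
clock: 8.23
tool_pos: [893.7, -41.4, 427.8]
ee_rot: [2.967, -0.33, 0.705]
ft_force: [-0.9, 0.4, 0.7]
finger_gap: 85.4
finger_force: 0.0
```

```bash
python3 -c "
from h import *
st()"
```

```text
t 8.23 tcp [893.7 -41.4 427.8] z [ 0.436 -0.121 -0.892] y [-0.225 -0.974  0.022] q [-0.094  0.954  1.298  0.125 -1.117  1.689 -1.707] F [-0.9  0.4  0.7] gap 85.4 ff 0.0
```

Emit:
servo_tool:
  moves:
    - [1,[1,0,1],0]
    - [1,[1,0,1],0]
    - [1,[1,0,1],0]
    - [1,[1,0,1],0]
    - [1,[-1,0,0],-0.25]
    - [1,[-1,0,0],-0.25]
    - [1,[-1,0,0],0]
    - [1,[-1,0,0],0]
    - [1,[-1,0,0],0]
    - [1,[-1,0,0],0]

```text
clock: 9.07
tool_pos: [794.8, -41.2, 462.4]
ee_rot: [2.922, -0.395, 0.826]
ft_force: [0.1, 0.5, 0.1]
finger_gap: 85.2
finger_force: 0.0
```

```bash
python3 -c "
from h import *
from fk import fk,PP
st();print(fk(monitor.state()['q'],PP)[2:])"
```

```text
t 9.07 tcp [794.8 -41.2 462.4] z [ 0.504 -0.146 -0.852] y [-0.268 -0.963  0.007] q [-0.599  0.645  1.281  0.922 -0.699  1.373 -1.492] F [0.1 0.5 0.1] gap 85.2 ff 0.0
(array([242.55378334, 147.58440984, 629.29996463]), array([610.38459598,  11.87776794, 773.80132297]))
```

Emit:
servo_tool:
  moves:
    - [1,[-1,-0.2,-0.3],0]
    - [1,[-1,-0.2,-0.3],0]
    - [1,[-1,-0.2,-0.3],0]
    - [1,[-1,-0.2,-0.3],0]
    - [1,[-1,-0.2,-0.3],0]
    - [1,[-1,-0.2,-0.3],0]
    - [1,[-1,-0.2,-0.3],0]
    - [1,[-1,-0.2,-0.3],0]
    - [1,[-1,-0.2,-0.3],0]
    - [1,[-1,-0.2,-0.3],0]

```text
clock: 9.9
tool_pos: [598.4, -81.7, 402.5]
ee_rot: [2.921, -0.399, 0.82]
ft_force: [-1.5, 0.5, -1.6]
finger_gap: 85.6
finger_force: 0.0
```

Emit:
servo_tool:
  moves:
    - [1,[-0.8,-0.8,-0.8],0]
    - [1,[-0.8,-0.8,-0.8],0]
    - [1,[-0.8,-0.8,-0.8],0]
    - [1,[-0.2,-0.9,-0.9],0]
    - [1,[-0.2,-0.9,-0.9],0]
    - [1,[-0.2,-0.9,-0.9],0]
    - [1,[0,-0.9,-0.9],0]
    - [1,[0,-0.9,-0.9],0]
    - [0.2,[0,-0.9,-0.9],0]
    - [0,[0,0,0],0]

```text
clock: 10.73
tool_pos: [534.7, -219.1, 258.2]
ee_rot: [2.934, -0.395, 0.801]
ft_force: [-0.1, 0.3, -0.6]
finger_gap: 64.0
finger_force: 0.0
```

```bash
python3 -c "
from h import *
from fk import fk,PP
st();print(fk(monitor.state()['q'],PP)[2:])
cv2.imwrite('pics/s1.png',get_image('side')[60:260,200:420,::-1]);cv2.imwrite('pics/t1.png',get_image('top')[:,:,::-1])
a=cv2.resize(cv2.imread('pics/s1.png'),(440,400));b=cv2.resize(cv2.imread('pics/t1.png')[130:330,280:460],(360,400));cv2.imwrite('pics/c3.png',np.hstack([a,b]))"
```

```text
t 10.73 tcp [ 534.7 -219.1  258.2] z [ 0.489 -0.138 -0.861] y [-0.266 -0.964  0.004] q [-0.929 -0.091  1.284  1.961  0.057  0.675 -1.495] F [-0.1  0.3 -0.6] gap 64.0 ff 0.0
(array([-14.8632777 , -44.71724581, 721.4430416 ]), array([ 355.50239093, -168.85629525,  573.06780833]))
```

View pics/c3.png

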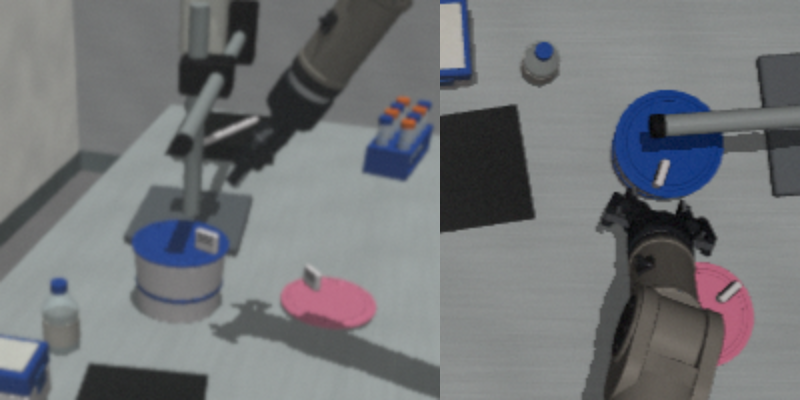

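Emit:
servo_tool:
  moves:
    - [0,[0.18,-0.45,-1],0]
    - [0,[0.17,-0.4,-1],0]
    - [0,[0,0,-0.4],0]
    - [0,[0.49,-0.14,-0.86],0]
    - [0,[0.49,-0.14,-0.86],0]
    - [0,[0.49,-0.14,-0.86],0]
    - [0,[0.49,-0.14,-0.86],0]
    - [0,[0.49,-0.14,-0.86],0]
    - [0,[0,0,0],0]

```text
clock: 11.58
tool_pos: [590.4, -237.6, 136.1]
ee_rot: [2.946, -0.379, 0.797]
ft_force: [-0.8, 1.5, -0.6]
finger_gap: 42.4
finger_force: 0.0
```

Emit:
servo_tool:
  moves:
    - [-0.6,[0,0,0],0]
    - [-0.6,[0,0,0],0]
    - [-0.65,[0,0,0],0]
    - [-0.7,[0,0,0],0]
    - [-0.7,[0,0,0],0]

```text
clock: 12.0
tool_pos: [590.8, -241.4, 140.6]
ee_rot: [2.939, -0.385, 0.808]
ft_force: [-0.7, -2.2, 1.7]
finger_gap: 12.8
finger_force: 3.9
```

Emit:
servo_tool:
  moves:
    - [-0.74,[0,0,0],0]
    - [-0.74,[0,0,0],0]
    - [-0.74,[0,0,0],0]

```text
clock: 12.25
tool_pos: [591.5, -241.7, 140.6]
ee_rot: [2.938, -0.385, 0.809]
ft_force: [0.9, -1.0, 5.8]
finger_gap: 10.9
finger_force: 17.2
```

```bash
python3 -c "
from h import *
st()
cv2.imwrite('pics/s2.png',get_image('side')[60:260,200:420,::-1]);cv2.imwrite('pics/t2.png',get_image('top')[:,:,::-1])
a=cv2.resize(cv2.imread('pics/s2.png')[60:160,40:150],(440,400));b=cv2.resize(cv2.imread('pics/t2.png')[160:260,345:435],(360,400));cv2.imwrite('pics/c4.png',np.hstack([a,b]))"
```

```text
t 12.25 tcp [ 591.5 -241.7  140.6] z [ 0.494 -0.133 -0.859] y [-0.258 -0.966  0.001] q [-0.355  0.363  0.936  1.987 -0.853  0.536 -0.697] F [ 0.9 -1.   5.8] gap 10.9 ff 17.2
```

View pics/c4.png

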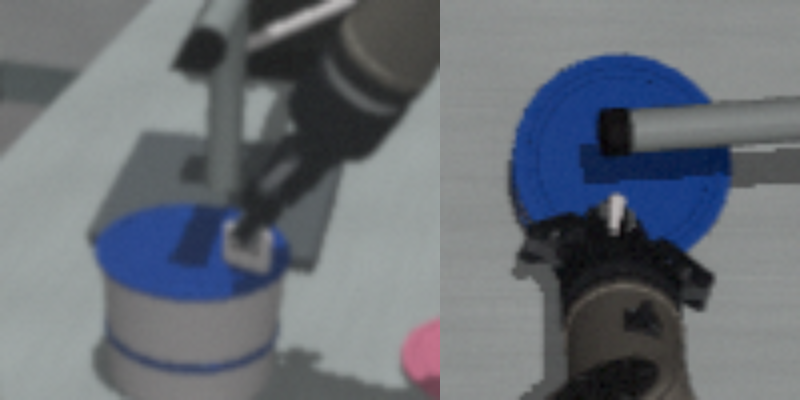

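Emit:
servo_tool:
  moves:
    - [-0.72,[0,0,0],0]
    - [-0.72,[0.05,-0.01,0.25],0]
    - [-0.72,[0.05,-0.01,0.25],0]
    - [-0.72,[0.1,-0.02,0.25],0]
    - [-0.72,[0.1,-0.02,0.25],0]
    - [-0.72,[0.1,-0.02,0.25],0]
    - [-0.72,[0.1,-0.02,0.25],0]
    - [-0.72,[0,0,0],0]

```text
clock: 13.02
tool_pos: [601.3, -242.6, 170.1]
ee_rot: [2.94, -0.382, 0.806]
ft_force: [1.2, -0.4, -0.0]
finger_gap: 11.7
finger_force: 0.9
```

```bash
cat > lidfit.py <<'E'
from h import *
import sys
from fk import Ro
from scipy.optimize import minimize
def outline(x,y,z,yaw,tilt):
    # tilt about lid y, grip(-x) side up
    R=Ro.from_euler('z',yaw)*Ro.from_euler('y',tilt);a=np.linspace(0,2*np.pi,60)
    P=np.r_[np.c_[79*np.cos(a),79*np.sin(a),0*a],np.c_[79*np.cos(a),79*np.sin(a),4+0*a]];return R.apply(P)+[x,y,z],R
def blue(n):
    im=get_image(n)[:,:,::-1];cv2.imwrite(f'pics/{n}_{sys.argv[1]}.png',im)
    return cv2.inRange(cv2.cvtColor(im,cv2.COLOR_BGR2HSV),np.array((105,130,40)),np.array((130,255,255)))
def run(x0,roi=110):
    M={n:blue(n) for n in C}
    H={}
    for n in C:
        c=proj(n,outline(*x0)[0]).mean(0);m=M[n];k=np.zeros_like(m);u,v=c.astype(int);r=roi//2
        k[max(v-r,0):v+r,max(u-r,0):u+r]=m[max(v-r,0):v+r,max(u-r,0):u+r]
        nl,lab,s,_=cv2.connectedComponentsWithStats(k);i=1+np.argmax(s[1:,4]);k=(lab==i).astype(np.uint8)
        H[n]=cv2.fillConvexPoly(np.zeros_like(m),cv2.convexHull(cv2.findNonZero(k)),1)
    def cost(p):
        t=0
        for n in C:
            q=np.round(cv2.convexHull(proj(n,outline(*p)[0]).astype(np.float32))*16).astype(np.int32)
            w=cv2.fillConvexPoly(np.zeros_like(H[n]),q,1,cv2.LINE_8,4);t+=np.sum(w!=H[n])
        return t
    best=None
    for tl in(0,.1,.2,.3,-.15):
        s=np.array([*x0[:4],tl]);sim=np.vstack([s]+[s+d for d in np.diag([8,8,8,.1,.1])])
        r=minimize(cost,s,method='Nelder-Mead',options=dict(initial_simplex=sim,maxiter=400))
        print(r.x.round(2),r.fun)
if __name__=='__main__':
    st();run([float(v) for v in sys.argv[2:7]])
E
python3 lidfit.py lift1 634 -259 120 -.27 .1
```

```text
t 13.02 tcp [ 601.3 -242.6  170.1] z [ 0.493 -0.131 -0.86 ] y [-0.256 -0.967  0.001] q [-0.407  0.353  1.     1.928 -0.773  0.604 -0.785] F [ 1.2 -0.4 -0. ] gap 11.7 ff 0.9
[ 6.4052e+02 -2.5049e+02  1.2208e+02 -6.0000e-01  2.6000e-01] 524.0
[ 6.4252e+02 -2.5146e+02  1.1940e+02 -5.5000e-01  3.0000e-01] 515.0
[ 6.4244e+02 -2.5136e+02  1.1993e+02 -4.4000e-01  3.0000e-01] 514.0
[ 6.4282e+02 -2.5048e+02  1.2317e+02 -3.7000e-01  3.5000e-01] 512.0
[ 6.4247e+02 -2.5243e+02  1.1867e+02 -5.8000e-01  3.1000e-01] 519.0
```

```bash
python3 -c "
import cv2,numpy as np
a=cv2.resize(cv2.imread('pics/side_lift1.png')[120:230,240:350],(400,400),interpolation=cv2.INTER_CUBIC);b=cv2.resize(cv2.imread('pics/top_lift1.png')[160:260,345:445],(400,400),interpolation=cv2.INTER_CUBIC);cv2.imwrite('pics/c5.png',np.hstack([a,b]))"
```

```text
(no output)
```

View pics/c5.png

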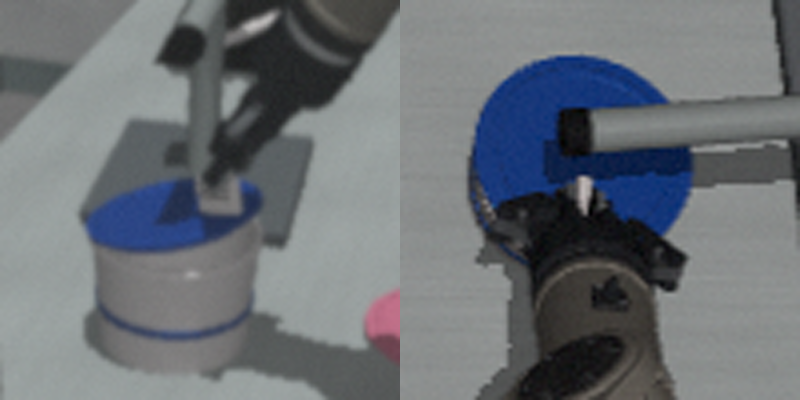

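Emit:
servo_tool:
  moves:
    - [-0.8,[0,0,0],0]
    - [-0.8,[0,0,0],0]
    - [-0.8,[0,0,0.4],0]
    - [-0.8,[0,0,0.6],0]
    - [-0.8,[0,0,0.6],0]
    - [-0.8,[-0.3,0,0.4],0]
    - [-0.8,[-0.5,0.2,0],0]
    - [-0.8,[-0.6,0.3,0],0]
    - [-0.8,[-0.6,0.5,0],0]
    - [-0.8,[-0.6,0.5,0],0]

```text
clock: 13.95
tool_pos: [546.9, -213.3, 208.3]
ee_rot: [2.94, -0.387, 0.801]
ft_force: [-1.5, 0.6, -0.7]
finger_gap: 10.2
finger_force: 58.7
```

```bash
python3 lidfit.py lift2 590 -225 150 -.27 .25
```

```text
t 13.95 tcp [ 546.9 -213.3  208.3] z [ 0.49  -0.132 -0.862] y [-0.259 -0.966  0.001] q [-0.75   0.132  1.242  2.021 -0.41   0.585 -1.09 ] F [-1.5  0.6 -0.7] gap 10.2 ff 58.7
[ 5.8572e+02 -2.1902e+02  1.6006e+02 -5.5000e-01  2.9000e-01] 564.0
[ 5.8690e+02 -2.1851e+02  1.5959e+02 -5.6000e-01  3.1000e-01] 552.0
[ 5.8467e+02 -2.1759e+02  1.6393e+02 -4.7000e-01  2.8000e-01] 545.0
[ 5.8580e+02 -2.1646e+02  1.6695e+02 -3.1000e-01  3.7000e-01] 548.0
[ 5.8643e+02 -2.1878e+02  1.5863e+02 -5.2000e-01  3.2000e-01] 559.0
```

Emit:
servo_tool:
  moves:
    - [-0.8,[0.05,0.6,0],0]
    - [-0.8,[0.05,1,0],0]
    - [-0.8,[0.05,1,0],0]
    - [-0.8,[0.05,1,0],0]
    - [-0.8,[0.05,1,0],0]
    - [-0.8,[0.05,1,0],0]
    - [-0.8,[0.05,1,0],0]
    - [-0.8,[0.05,1,0],0]
    - [-0.8,[0.05,1,0],0]
    - [-0.8,[0.05,1,0],0]

```text
clock: 14.88
tool_pos: [558.5, -20.4, 209.1]
ee_rot: [2.941, -0.387, 0.804]
ft_force: [0.5, -0.3, -0.4]
finger_gap: 10.0
finger_force: 58.8
```

Emit:
servo_tool:
  moves:
    - [-0.8,[0.05,1,0],0]
    - [-0.8,[0.05,1,-0.2],0]
    - [-0.8,[0,0.6,-0.5],0]
    - [-0.8,[0,0,-0.8],0]
    - [-0.8,[0,0,-1],0]
    - [-0.8,[0,0,-1],0]
    - [-0.8,[0,0,-0.7],0]
    - [-0.8,[0,0,-0.4],0]
    - [-0.8,[0,0,0],0]

```text
clock: 15.63
tool_pos: [559.1, 30.1, 114.8]
ee_rot: [2.939, -0.386, 0.798]
ft_force: [-0.3, 0.3, -0.4]
finger_gap: 10.3
finger_force: 58.7
```

```bash
python3 lidfit.py low1 596 24 50 -.27 .25
```

```text
t 15.63 tcp [559.1  30.1 114.8] z [ 0.488 -0.134 -0.863] y [-0.259 -0.966  0.004] q [-1.05   0.246  0.922  2.171  0.092  0.339 -2.101] F [-0.3  0.3 -0.4] gap 10.3 ff 58.7
[ 5.9864e+02  2.2180e+01  6.8480e+01 -3.8000e-01  2.5000e-01] 319.0
[ 5.9996e+02  2.2350e+01  6.7920e+01 -3.9000e-01  2.6000e-01] 319.0
[ 5.996e+02  2.166e+01  6.783e+01 -3.000e-01  2.700e-01] 324.0
[ 5.995e+02  2.226e+01  6.701e+01 -2.700e-01  2.600e-01] 318.0
[ 5.9958e+02  2.1500e+01  6.6880e+01 -6.4000e-01  2.1000e-01] 403.0
```

Emit:
servo_tool:
  moves:
    - [-0.8,[0.3,0,-0.6],0]
    - [-0.8,[0.3,0,-0.6],0]
    - [-0.8,[0.1,0,-0.4],0]
    - [-0.8,[0,0,-0.2],0]
    - [-0.72,[0,0,0],0]
    - [-0.72,[0,0,0],0]

```text
clock: 16.23
tool_pos: [574.8, 31.4, 81.6]
ee_rot: [2.941, -0.385, 0.806]
ft_force: [-0.6, 0.1, -0.6]
finger_gap: 12.3
finger_force: 1.1
```

```bash
python3 lidfit.py low2 610 22 30 -.27 .25|head -3
```

```text
t 16.23 tcp [574.8  31.4  81.6] z [ 0.493 -0.131 -0.86 ] y [-0.257 -0.966 -0.   ] q [-0.9    0.331  0.783  2.169 -0.012  0.246 -2.022] F [-0.6  0.1 -0.6] gap 12.3 ff 1.1
[ 6.0915e+02  2.5160e+01  3.0430e+01 -3.5000e-01  3.7000e-01] 346.0
[ 6.0977e+02  2.4970e+01  3.0410e+01 -3.1000e-01  3.5000e-01] 331.0
```

Emit:
servo_tool:
  moves:
    - [-0.725,[-0.05,0.01,-0.3],0]
    - [-0.725,[-0.1,0.03,-0.3],0]
    - [-0.725,[-0.12,0.03,-0.3],0]
    - [-0.725,[-0.12,0.03,-0.3],0]
    - [-0.725,[-0.12,0.03,-0.3],0]
    - [-0.725,[-0.12,0.03,-0.2],0]
    - [-0.725,[0,0,0],0]

```text
clock: 16.92
tool_pos: [561.9, 35.4, 51.8]
ee_rot: [2.942, -0.388, 0.782]
ft_force: [-0.1, 0.6, -0.3]
finger_gap: 11.9
finger_force: 4.5
```

```bash
python3 lidfit.py low3 605 22 15 -.27 .05|head -4
```

```text
t 16.92 tcp [561.9  35.4  51.8] z [ 0.479 -0.134 -0.868] y [-0.261 -0.965  0.006] q [-0.991  0.423  0.893  2.209 -0.444  0.203 -1.64 ] F [-0.1  0.6 -0.3] gap 11.9 ff 4.5
[ 6.0647e+02  2.5270e+01  1.3620e+01 -2.4000e-01  9.0000e-02] 275.0
[ 6.0687e+02  2.6020e+01  1.4160e+01 -2.2000e-01  8.0000e-02] 274.0
[ 6.0678e+02  2.6030e+01  1.4540e+01 -2.6000e-01  1.0000e-01] 267.0
```

Emit:
servo_tool:
  moves:
    - [-0.72,[0,0,-0.2],0]
    - [-0.72,[-0.02,0,-0.2],0]
    - [-0.7,[0,0,-0.1],0]
    - [-0.6,[0,0,0],0]
    - [-0.4,[0,0,0],0]
    - [-0.2,[0,0,0],0]
    - [-0.2,[-0.4,0.1,0.7],0]
    - [-0.2,[-0.5,0.13,0.86],0]
    - [-0.2,[-0.5,0.13,0.86],0]
    - [-0.2,[-0.5,0.13,0.86],0]

```text
clock: 17.85
tool_pos: [528.0, 43.8, 102.0]
ee_rot: [2.942, -0.389, 0.782]
ft_force: [-0.4, 0.0, -0.4]
finger_gap: 34.2
finger_force: 0.0
```

```bash
python3 lidfit.py low4 605 22 12 -.27 0|head -4; cat > sc.py <<'E'
# scoop: fit pose from handle + caps, top/side extents
from h import *
u=lambda a,b:(455*0+a,b)
hs=[(155+(665-455)/4.93,205+235/4.93),(155+(730-455)/4.93,205+343/4.93)]
s=[(200+278/3.5,325+108/3.5),(200+412/3.5,325+38/3.5)]
for a,b in zip(s,hs): print(tri(a,b))
# pan corners, top crop: back-left(600,278) back-right(727,188) at wall top z~33; lip (488,120),(610,35) z~7
for p,z in(((600,278),33),((727,188),33),((488,120),12),((608,33),12)): print(atz('top',(155+(p[0]-455)/4.93,205+p[1]/4.93),z).round(1))
E
python3 sc.py
```

```text
t 17.85 tcp [528.   43.8 102. ] z [ 0.479 -0.135 -0.868] y [-0.261 -0.965  0.006] q [-1.386  0.359  1.295  2.243 -0.368  0.335 -1.706] F [-0.4  0.  -0.4] gap 34.2 ff 0.0
[ 6.0844e+02  2.5770e+01  1.1830e+01 -2.7000e-01  3.0000e-02] 97.0
[ 6.0815e+02  2.6000e+01  1.1620e+01 -2.3000e-01  3.0000e-02] 95.0
[ 6.0892e+02  2.6050e+01  1.1740e+01 -2.0000e-01  4.0000e-02] 99.0
(array([481.905644  , 310.51855513,  23.29528647]), np.float64(1.717883506019923))
(array([415.38131181, 263.12198678,  56.38991411]), np.float64(0.15368652424780224))
[453.5 346.9  33. ]
[509.7 272.3  33. ]
[550.8 425.3  12. ]
[606.8 353.6  12. ]
```

Emit:
servo_tool:
  moves:
    - [-0.2,[-0.6,0,0],0.95]
    - [-0.2,[-0.8,0,-0.2],0.95]
    - [-0.2,[-1,0,-0.3],0.9]
    - [-0.2,[-1,0,-0.3],0]
    - [-0.2,[-1,0,-0.3],0]
    - [-0.2,[-1,0,0],0]
    - [-0.2,[-1,0,0],0]
    - [-0.2,[-1,0,0],0]

```text
clock: 18.62
tool_pos: [422.4, 45.2, 82.7]
ee_rot: [-3.029, -0.11, -0.761]
ft_force: [-0.8, 0.9, -0.9]
finger_gap: 34.3
finger_force: 0.0
```

```bash
python3 -c "
from h import *
from fk import fk,PP
st();print(fk(monitor.state()['q'],PP)[2:])"
```

```text
t 18.62 tcp [422.4  45.2  82.7] z [ 0.472  0.034 -0.881] y [ 0.072 -0.997  0.001] q [-1.176 -0.121  0.945  2.502  0.653  0.272 -2.302] F [-0.8  0.9 -0.9] gap 34.3 ff 0.0
(array([ -8.38498451, -60.2117026 , 719.89220428]), array([250.11551215,  32.77516677, 405.04719908]))
```

Emit:
servo_tool:
  moves:
    - [-0.2,[-1,0,0],0]
    - [-0.2,[-1,0,0],0]
    - [-0.2,[-1,0,0],0]
    - [-0.2,[-1,0,0],0]

```text
clock: 18.95
tool_pos: [377.8, 45.8, 87.2]
ee_rot: [-3.025, -0.112, -0.756]
ft_force: [-0.4, 0.4, 0.0]
finger_gap: 34.5
finger_force: 0.0
```

```bash
python3 -c "
from h import *
from fk import fk,PP
st();print(fk(monitor.state()['q'],PP)[2:])"
```

```text
t 18.95 tcp [377.8  45.8  87.2] z [ 0.469  0.038 -0.882] y [ 0.075 -0.997 -0.003] q [-0.599 -0.183  0.329  2.567  0.506  0.298 -2.21 ] F [-0.4  0.4  0. ] gap 34.5 ff 0.0
(array([-62.42254695, -62.07096771, 715.5785777 ]), array([206.6814318 ,  31.84765759, 410.03188342]))
```

Emit:
servo_tool:
  moves:
    - [-0.2,[-1,0,-0.3],0]
    - [-0.2,[-1,0,-0.3],0]
    - [-0.2,[-1,0,-0.3],0]
    - [-0.2,[-1,0,-0.3],0]
    - [-0.2,[-1,0,0],0]
    - [-0.2,[-1,0,0],0]

```text
clock: 19.45
tool_pos: [343.3, 43.7, 99.4]
ee_rot: [-3.027, -0.098, -0.727]
ft_force: [0.6, 0.1, 1.0]
finger_gap: 34.1
finger_force: 0.0
```

```bash
python3 -c "
from h import *
st()"
```

```text
t 19.45 tcp [343.3  43.7  99.4] z [ 0.453  0.041 -0.891] y [ 0.067 -0.998 -0.012] q [ 0.371 -0.295 -0.498  2.569 -0.319  0.376 -1.379] F [0.6 0.1 1. ] gap 34.1 ff 0.0
```

Emit:
servo_tool:
  moves:
    - [0.2,[0.6,0.6,0.1],0.9]
    - [0.2,[0.6,1,0],1]
    - [0.2,[0.6,1,0],1]
    - [0.2,[0.4,1,0],1]
    - [0.2,[0.3,1,0],1]
    - [0.2,[0.3,1,0],0]
    - [0.2,[0.3,1,0],0]
    - [0.2,[0.3,1,0],0]
    - [0.2,[0.3,1,0],0]
    - [0.2,[0.3,1,0],0]

```text
clock: 20.28
tool_pos: [423.8, 236.6, 101.7]
ee_rot: [-2.753, -0.931, -0.658]
ft_force: [0.7, -0.0, -0.9]
finger_gap: 51.5
finger_force: 0.0
```

```bash
python3 -c "
from h import *
st()"
```

```text
t 20.28 tcp [423.8 236.6 101.7] z [ 0.355  0.286 -0.89 ] y [ 0.609 -0.793 -0.012] q [-0.148  0.07  -0.338  2.289 -0.209  0.328 -1.216] F [ 0.7 -0.  -0.9] gap 51.5 ff 0.0
```

Emit:
servo_tool:
  moves:
    - [0.2,[0,0.7,0],0]
    - [0.2,[0,0.55,0],0]
    - [0.2,[0.35,0.31,-0.89],0]
    - [0.2,[0.35,0.31,-0.89],0]
    - [0.2,[0.35,0.31,-0.89],0]
    - [0.2,[0.35,0.31,-0.89],0]
    - [0.2,[0,0,0],0]

```text
clock: 20.87
tool_pos: [441.8, 274.3, 46.7]
ee_rot: [-2.768, -0.941, -0.64]
ft_force: [-0.7, -0.6, -0.2]
finger_gap: 51.1
finger_force: 0.0
```

```bash
python3 -c "
from h import *
st()
a=cv2.resize(get_image('side')[300:420,200:360,::-1],(440,330));b=cv2.resize(get_image('top')[195:285,150:240,::-1],(330,330));cv2.imwrite('pics/c6.png',np.hstack([a,b]))"
```

```text
t 20.87 tcp [441.8 274.3  46.7] z [ 0.347  0.271 -0.898] y [ 0.61  -0.792 -0.003] q [-0.149  0.27  -0.457  2.252  0.377  0.204 -1.832] F [-0.7 -0.6 -0.2] gap 51.1 ff 0.0
```

View pics/c6.png

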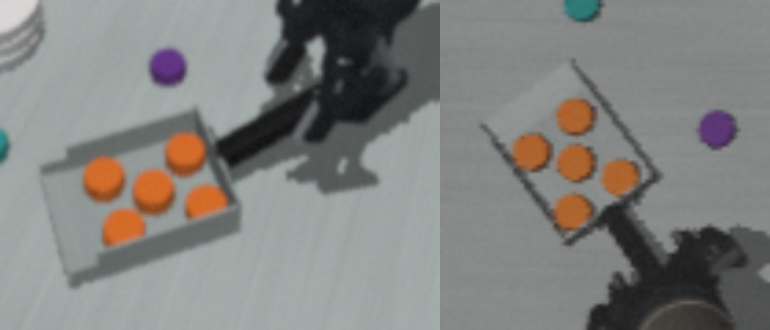

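Emit:
servo_tool:
  moves:
    - [0.2,[0.4,0.35,-0.9],0]
    - [0.2,[0.4,0.35,-0.9],0]
    - [0.2,[0.4,0.35,-0.6],0]
    - [0.2,[0.4,0.35,-0.4],0]

```text
clock: 21.3
tool_pos: [466.8, 292.1, 8.3]
ee_rot: [-2.778, -0.94, -0.64]
ft_force: [0.1, 0.0, 0.3]
finger_gap: 51.3
finger_force: 0.0
```

```bash
python3 -c "
from h import *
st()"
```

```text
t 21.3 tcp [466.8 292.1   8.3] z [ 0.349  0.262 -0.9  ] y [ 0.607 -0.795  0.004] q [-0.13   0.422 -0.518  2.2    0.991  0.202 -2.423] F [0.1 0.  0.3] gap 51.3 ff 0.0
```

Emit:
servo_tool:
  moves:
    - [0.2,[-0.6,-0.15,0.85],0]
    - [0,[0,0,0],0]
    - [-0.3,[0,0,0],0]
    - [-0.5,[0,0,0],0]
    - [-0.58,[0,0,0],0]
    - [-0.58,[0,0,0],0]
    - [-0.75,[0,0,0],0]
    - [-0.75,[0,0,0],0]
    - [-0.75,[0,0,0],0]

```text
clock: 22.05
tool_pos: [454.8, 290.4, 26.3]
ee_rot: [-2.775, -0.942, -0.642]
ft_force: [-2.0, -1.9, 5.6]
finger_gap: 17.4
finger_force: 58.2
```

```bash
python3 -c "
from h import *
st();print(monitor.state()['moment'])"
```

```text
t 22.05 tcp [454.8 290.4  26.3] z [ 0.35   0.264 -0.899] y [ 0.608 -0.794  0.004] q [-0.054  0.381 -0.615  2.216  0.915  0.239 -2.357] F [-2.  -1.9  5.6] gap 17.4 ff 58.2
[0.00644878 0.51916655 0.12192626]
```

Emit:
servo_tool:
  moves:
    - [-0.75,[0,0,0.1],0]
    - [-0.75,[0,0,0.2],0]
    - [-0.75,[0,0,0.4],0]
    - [-0.75,[0,0,0.4],0]
    - [-0.75,[0,0,0.4],0]
    - [-0.75,[0,0,0],0]

```text
clock: 22.55
tool_pos: [454.7, 289.5, 56.2]
ee_rot: [-2.777, -0.941, -0.641]
ft_force: [1.1, 0.0, -2.8]
finger_gap: 16.9
finger_force: 58.4
```

```bash
python3 -c "
from h import *
st();print(monitor.state()['moment'])
a=cv2.resize(get_image('side')[300:420,200:360,::-1],(440,330));b=cv2.resize(get_image('top')[195:285,150:240,::-1],(330,330));cv2.imwrite('pics/c7.png',np.hstack([a,b]))"
```

```text
t 22.55 tcp [454.7 289.5  56.2] z [ 0.349  0.263 -0.899] y [ 0.607 -0.795  0.004] q [ 0.097  0.348 -0.785  2.189  0.771  0.325 -2.209] F [ 1.1  0.  -2.8] gap 16.9 ff 58.4
[-0.53732143  0.76846628 -0.00819881]
```

View pics/c7.png

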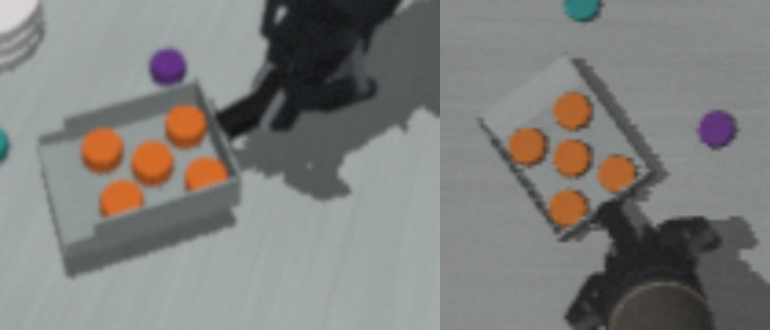

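Emit:
servo_tool:
  moves:
    - [-0.75,[0,0,0.3],0]
    - [-0.75,[0,0,0.6],0]
    - [-0.75,[0,-0.1,0.9],-0.1]
    - [-0.75,[0,-0.2,1],-0.2]
    - [-0.75,[0,-0.35,1],-0.25]
    - [-0.75,[0,-0.5,0.8],-0.25]
    - [-0.75,[0,-0.6,0.5],-0.25]
    - [-0.75,[0,-0.7,0.3],-0.25]
    - [-0.75,[0.1,-0.7,0.1],-0.25]
    - [-0.75,[0.1,-0.7,0],-0.25]

```text
clock: 23.48
tool_pos: [457.8, 211.7, 165.1]
ee_rot: [-2.905, -0.645, -0.667]
ft_force: [-0.2, 0.5, -3.1]
finger_gap: 17.4
finger_force: 58.6
```

Emit:
servo_tool:
  moves:
    - [-0.75,[0.1,-0.75,0],-0.25]
    - [-0.75,[0.1,-0.75,0],-0.25]
    - [-0.75,[0.1,-0.75,0],-0.25]
    - [-0.75,[0.1,-0.75,0],-0.25]
    - [-0.75,[0.1,-0.75,0],-0.25]
    - [-0.75,[0.1,-0.75,0],-0.25]
    - [-0.75,[0.1,-0.75,0],-0.25]
    - [-0.75,[0.1,-0.75,0],-0.25]
    - [-0.75,[0.1,-0.75,0],-0.25]
    - [-0.75,[0.1,-0.75,0],-0.25]

```text
clock: 24.32
tool_pos: [478.5, 61.5, 165.6]
ee_rot: [-3.029, -0.206, -0.697]
ft_force: [0.4, -0.8, -2.8]
finger_gap: 17.4
finger_force: 58.6
```

```bash
cat > tub.py <<'E'
from h import *
st()
im=get_image('side')[:,:,::-1];tp=get_image('top')[:,:,::-1]
cv2.imwrite('pics/side_x.png',im);cv2.imwrite('pics/top_x.png',tp)
old=cv2.imread('pics/side0.png');T=old[198:226,262:318]
r=cv2.matchTemplate(im[180:245,235:345],T,cv2.TM_CCOEFF_NORMED);_,v,_,l=cv2.minMaxLoc(r);print('tub shift px',l[0]+235-262,l[1]+180-198,v)
h=cv2.cvtColor(im,cv2.COLOR_BGR2HSV);m=cv2.inRange(h,np.array((3,150,100)),np.array((20,255,255)));m[:200]=0;print('orange side',cv2.countNonZero(m))
h=cv2.cvtColor(tp,cv2.COLOR_BGR2HSV);m=cv2.inRange(h,np.array((3,150,100)),np.array((20,255,255)));k,_,s,c=cv2.connectedComponentsWithStats(m);print([(c[i].round(0),s[i,4]) for i in range(1,k) if s[i,4]>8])
E
python3 tub.py
```

```text
t 24.32 tcp [478.5  61.5 165.6] z [ 0.433  0.055 -0.9  ] y [ 0.134 -0.991  0.004] q [ 0.889 -0.055 -1.013  2.179 -0.085  0.541 -1.507] F [ 0.4 -0.8 -2.8] gap 17.4 ff 58.6
tub shift px 27 19 0.5158119201660156
orange side 310
[(array([284., 208.]), np.int32(84)), (array([268., 211.]), np.int32(80)), (array([278., 220.]), np.int32(84)), (array([287., 231.]), np.int32(80)), (array([270., 233.]), np.int32(82))]
```

```bash
python3 - <<'E'
from h import *
old=cv2.imread('pics/side0.png');T=old[198:226,262:318]
for f in('side_low3','side_low4'):
    im=cv2.imread(f'pics/{f}.png');r=cv2.matchTemplate(im[185:240,250:330],T,cv2.TM_CCOEFF_NORMED);_,v,_,l=cv2.minMaxLoc(r);print(l[0]+250-262,l[1]+185-198,v)
# band fit by mask centroid
def band(im):
    h=cv2.cvtColor(im,cv2.COLOR_BGR2HSV);m=cv2.inRange(h,np.array((100,80,40)),np.array((135,255,255)));m[:203]=0;m[222:]=0;m[:,:262]=0;m[:,318:]=0
    return cv2.boundingRect(m),cv2.moments(m,True)['m10']/max(1,cv2.countNonZero(m)),cv2.moments(m,True)['m01']/max(1,cv2.countNonZero(m))
for f in('side0','side_low4','side_x'): print(f,band(cv2.imread(f'pics/{f}.png')))
# top: opened tub, dark interior / rim ellipse
t=cv2.imread('pics/top_low4.png');d=cv2.absdiff(t,cv2.imread('pics/top0.png')).max(2)
m=(d>25).astype(np.uint8);m[:165]=0;m[240:]=0;m[:,:355]=0;m[:,430:]=0
c=cv2.findNonZero(m);e=cv2.fitEllipse(cv2.convexHull(c));print(e,atz('top',e[0],112))
E
```

```text
-1 2 0.1433928906917572
-12 1 0.24493497610092163
side0 ((274, 206, 33, 6), 291.27272727272725, 209.36363636363637)
side_low4 ((269, 206, 39, 7), 288.3018867924528, 210.39622641509433)
side_x ((269, 206, 39, 7), 288.29787234042556, 210.46808510638297)
((391.5169372558594, 202.38169860839844), (56.011741638183594, 60.49986267089844), 73.64964294433594) [ 630.8398875  -256.57730418  112.        ]
```

Emit:
servo_tool:
  moves:
    - [-0.75,[0.08,-0.75,0],-0.2]
    - [-0.75,[0.08,-0.75,0],-0.2]
    - [-0.75,[0.08,-0.75,0],-0.2]
    - [-0.75,[0.08,-0.75,0],-0.2]
    - [-0.75,[0.08,-0.75,0],-0.2]
    - [-0.75,[0.08,-0.75,0],-0.2]
    - [-0.75,[0.08,-0.75,0],-0.2]
    - [-0.75,[0.08,-0.75,0],-0.2]
    - [-0.75,[0.08,-0.75,0],-0.2]
    - [-0.75,[0.08,-0.75,0],-0.2]

```text
clock: 25.25
tool_pos: [494.6, -88.6, 165.6]
ee_rot: [3.032, -0.158, 0.697]
ft_force: [-0.2, 0.9, -3.1]
finger_gap: 17.5
finger_force: 58.8
```

Emit:
servo_tool:
  moves:
    - [-0.75,[0.08,-0.75,0],-0.2]
    - [-0.75,[0.08,-0.75,0],-0.2]
    - [-0.75,[0.08,-0.75,0],-0.2]
    - [-0.75,[0.08,-0.75,0],-0.2]
    - [-0.75,[0.08,-0.75,0],-0.2]
    - [-0.75,[0.08,-0.75,0],-0.2]
    - [-0.75,[0.08,-0.75,0],-0.2]
    - [-0.75,[0.08,-0.6,0],-0.1]
    - [-0.75,[0.08,-0.4,0],-0.1]
    - [-0.75,[0,-0.25,0],0]

```text
clock: 26.08
tool_pos: [509.3, -218.3, 165.7]
ee_rot: [2.963, -0.44, 0.681]
ft_force: [-0.3, 0.5, -3.3]
finger_gap: 17.2
finger_force: 58.8
```

```bash
python3 tub.py;  python3 - <<'E'
from h import *
# predicted pixels of lip corners/back corners for level scoop vs picture
s=monitor.state();R=cv2.Rodrigues(s['ee_rot'])[0];G=s['tool_pos']-18.7*R[:,2];u=-np.array([R[1,1],-R[0,1]]);u/=np.linalg.norm(u);print('G',G.round(1),'u',u.round(3),'lip s',((G[:2]+171*u-[636,-257.5])@u).round(1),'lat',np.cross(u,G[:2]-[636,-257.5]).round(1))
E
```

```text
t 26.08 tcp [ 509.3 -218.3  165.7] z [ 0.417 -0.13  -0.899] y [-0.291 -0.957  0.003] q [ 1.083  0.147 -0.737  2.03   0.129  0.553 -1.586] F [-0.3  0.5 -3.3] gap 17.2 ff 58.8
tub shift px -1 2 0.7732095122337341
orange side 0
[(array([383., 201.]), np.int32(69)), (array([399., 205.]), np.int32(80)), (array([389., 213.]), np.int32(88)), (array([377., 221.]), np.int32(82)), (array([393., 226.]), np.int32(81))]
G [ 501.  -215.4  182.4] u [ 0.957 -0.291] lip s 29.6 lat 0.9<stdin>:3: DeprecationWarning: Arrays of 2-dimensional vectors are deprecated. Use arrays of 3-dimensional vectors instead. (deprecated in NumPy 2.0)
```

Emit:
servo_tool:
  moves:
    - [-0.75,[0.15,-0.05,-0.2],0]
    - [-0.75,[0.15,-0.04,-0.3],0]
    - [-0.75,[0,0,-0.3],0]
    - [-0.75,[0,0,-0.3],0]
    - [-0.75,[0,0,-0.2],0]
    - [-0.75,[0,0,0],0]

```text
clock: 26.68
tool_pos: [513.7, -218.0, 137.7]
ee_rot: [2.966, -0.438, 0.676]
ft_force: [-0.4, -0.6, -3.8]
finger_gap: 17.2
finger_force: 58.8
```

Emit:
servo_tool:
  moves:
    - [-0.75,[0,0,-0.1],0]
    - [-0.75,[0,0,-0.1],0]
    - [-0.75,[0,0,0],0]

```text
clock: 26.93
tool_pos: [516.0, -219.0, 136.7]
ee_rot: [2.962, -0.437, 0.685]
ft_force: [0.1, -0.3, -2.3]
finger_gap: 17.3
finger_force: 59.0
```

Emit:
servo_tool:
  moves:
    - [-0.6,[0,0,0],0]
    - [-0.6,[0,0,0],0]
    - [-0.59,[0,0,0],0]
    - [-0.59,[0,0,0],0]

```text
clock: 27.27
tool_pos: [515.9, -219.0, 136.5]
ee_rot: [2.963, -0.438, 0.684]
ft_force: [1.6, 0.3, -0.6]
finger_gap: 18.0
finger_force: 29.3
```

Emit:
servo_tool:
  moves:
    - [-0.585,[0,0,0],0]
    - [-0.585,[0.05,-0.02,0.15],0]
    - [-0.585,[0.05,-0.02,0.25],0]
    - [-0.585,[0.05,-0.02,0.25],0]

```text
clock: 27.6
tool_pos: [516.7, -220.0, 148.0]
ee_rot: [2.965, -0.439, 0.677]
ft_force: [-0.0, -0.4, -3.2]
finger_gap: 17.8
finger_force: 16.0
```

```bash
python3 tub.py; cat > pit.py <<'E'
from h import *
# estimate handle/pan pitch: use side img orange + gray; report orange cap world assuming top rays
import sys
from fk import Ro
t=cv2.imread('pics/top_x.png');h=cv2.cvtColor(t,cv2.COLOR_BGR2HSV);m=cv2.inRange(h,np.array((3,150,80)),np.array((20,255,255)));m[:,430:]=0;m[:170]=0;m[250:]=0
k,_,s,c=cv2.connectedComponentsWithStats(m)
for i in range(1,k):
    if s[i,4]>8:
        p=atz('top',c[i],125);d=p[:2]-[636,-257.5];u=np.array([.957,-.291]);print('cap s',round(d@u),'lat',round(u[0]*d[1]-u[1]*d[0]),s[i,4])
E
python3 pit.py
```

```text
t 27.6 tcp [ 516.7 -220.   148. ] z [ 0.415 -0.129 -0.901] y [-0.29  -0.957  0.004] q [ 1.04   0.192 -0.712  2.034  0.198  0.518 -1.649] F [-0.  -0.4 -3.2] gap 17.8 ff 16.0
tub shift px -1 2 0.7375701665878296
orange side 0
[(array([381., 202.]), np.int32(72)), (array([397., 206.]), np.int32(72)), (array([387., 213.]), np.int32(80)), (array([375., 220.]), np.int32(73)), (array([392., 226.]), np.int32(69))]
cap s -17 lat 30 89
cap s -15 lat -16 88
cap s -45 lat 6 88
cap s -72 lat 30 73
cap s -73 lat -18 69
```

Emit:
servo_tool:
  moves:
    - [-0.58,[0,0,0],0]
    - [-0.58,[0,0,0],0]
    - [-0.58,[0,0,0],0]

```text
clock: 27.95
tool_pos: [518.2, -220.4, 149.1]
ee_rot: [2.963, -0.438, 0.682]
ft_force: [-1.4, -1.1, 0.7]
finger_gap: 17.6
finger_force: 4.0
```

Emit:
servo_tool:
  moves:
    - [-0.577,[0,0,0],0]
    - [-0.577,[0,0,0],0]
    - [-0.577,[0,0,0],0]

```text
clock: 28.2
tool_pos: [518.1, -220.3, 148.8]
ee_rot: [2.963, -0.438, 0.682]
ft_force: [-0.3, -0.0, -0.2]
finger_gap: 17.8
finger_force: 0.3
```

```bash
python3 -c "
from h import *
st();print(monitor.state()['moment'])"; python3 tub.py >/dev/null; python3 pit.py
```

```text
t 28.2 tcp [ 518.1 -220.3  148.8] z [ 0.418 -0.13  -0.899] y [-0.29  -0.957  0.004] q [ 1.04   0.192 -0.712  2.033  0.199  0.516 -1.65 ] F [-0.3 -0.  -0.2] gap 17.8 ff 0.3
[ 0.04814537  0.53668939 -0.09603168]
cap s -16 lat 30 90
cap s -14 lat -16 89
cap s -45 lat 5 87
cap s -73 lat 30 71
cap s -73 lat -18 73
```

Emit:
servo_tool:
  moves:
    - [-0.581,[0,0,-0.3],0]
    - [-0.581,[0,0,0],0]
    - [-0.581,[0.05,-0.02,0.25],0]
    - [-0.581,[0.05,-0.02,0.25],0]
    - [-0.581,[0.05,-0.02,0.25],0]
    - [-0.581,[0.07,-0.02,0.25],0]
    - [-0.581,[0,0,0],0]

```text
clock: 28.88
tool_pos: [523.6, -221.8, 164.5]
ee_rot: [2.962, -0.437, 0.685]
ft_force: [-0.2, 0.9, 0.8]
finger_gap: 18.2
finger_force: 3.5
```

```bash
python3 tub.py; python3 pit.py
```

```text
t 28.88 tcp [ 523.6 -221.8  164.5] z [ 0.42  -0.131 -0.898] y [-0.29  -0.957  0.004] q [ 1.05   0.181 -0.724  2.001  0.178  0.554 -1.631] F [-0.2  0.9  0.8] gap 18.2 ff 3.5
tub shift px -1 2 0.6895801424980164
orange side 0
[(array([380., 204.]), np.int32(71)), (array([391., 212.]), np.int32(171)), (array([376., 220.]), np.int32(57)), (array([392., 225.]), np.int32(56))]
cap s -22 lat 31 89
cap s -34 lat -4 185
cap s -72 lat 30 57
cap s -72 lat -18 57
```

Emit:
servo_tool:
  moves:
    - [-0.581,[0.15,-0.05,0.25],0]
    - [-0.581,[0.15,-0.05,0.25],0]
    - [-0.581,[0.15,-0.05,0.25],0]
    - [-0.581,[0.2,-0.06,0.25],0]
    - [-0.581,[0.2,-0.06,0.25],0]
    - [-0.581,[0,0,0],0]

```text
clock: 29.48
tool_pos: [541.2, -227.5, 189.5]
ee_rot: [2.962, -0.437, 0.686]
ft_force: [0.5, 0.3, -1.0]
finger_gap: 18.1
finger_force: 4.8
```

```bash
python3 tub.py; python3 pit.py; python3 -c "
import cv2,numpy as np
a=cv2.resize(cv2.imread('pics/side_x.png')[120:230,240:350],(400,400),interpolation=cv2.INTER_CUBIC);b=cv2.resize(cv2.imread('pics/top_x.png')[160:260,345:445],(400,400),interpolation=cv2.INTER_CUBIC);cv2.imwrite('pics/c8.png',np.hstack([a,b]))"
```

```text
t 29.48 tcp [ 541.2 -227.5  189.5] z [ 0.42  -0.131 -0.898] y [-0.29  -0.957  0.004] q [ 1.041  0.189 -0.726  1.924  0.176  0.625 -1.631] F [ 0.5  0.3 -1. ] gap 18.1 ff 4.8
tub shift px -1 2 0.5831491351127625
orange side 0
[(array([380., 191.]), np.int32(71))]
cap s 13 lat 42 77
cap s 6 lat -16 32
```

View pics/c8.png

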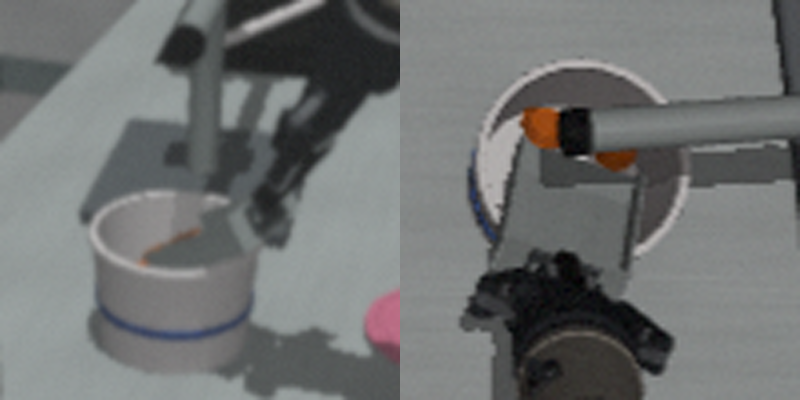

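Emit:
servo_tool:
  moves:
    - [-0.581,[0.2,-0.06,0.25],0]
    - [-0.581,[0.2,-0.06,0.25],0]
    - [-0.581,[0.2,-0.06,0.25],0]
    - [-0.581,[0.2,-0.06,0.25],0]
    - [-0.581,[0,0,0],0]
    - [-0.7,[0,0,0],0]
    - [-0.7,[0,0,0],0]
    - [-0.7,[0,0,0],0]

```text
clock: 30.25
tool_pos: [556.3, -232.0, 208.6]
ee_rot: [2.962, -0.437, 0.685]
ft_force: [2.2, -1.0, -1.5]
finger_gap: 17.2
finger_force: 58.5
```

Emit:
servo_tool:
  moves:
    - [-0.7,[-0.1,0.03,0.4],0]
    - [-0.7,[-0.2,0.06,0.6],0]
    - [-0.7,[-0.2,0.06,0.7],0]
    - [-0.7,[-0.2,0.06,0.7],0]
    - [-0.7,[-0.2,0.06,0.7],0]
    - [-0.7,[-0.2,0.06,0.7],0]
    - [-0.7,[0,0,0],0]

```text
clock: 30.83
tool_pos: [533.2, -225.4, 286.2]
ee_rot: [2.961, -0.438, 0.683]
ft_force: [0.8, -0.5, -1.7]
finger_gap: 16.9
finger_force: 58.9
```

```bash
python3 tub.py; python3 pit.py
```

```text
t 30.83 tcp [ 533.2 -225.4  286.2] z [ 0.419 -0.133 -0.898] y [-0.291 -0.957  0.006] q [ 1.115  0.072 -0.755  1.779  0.027  0.856 -1.505] F [ 0.8 -0.5 -1.7] gap 16.9 ff 58.9
tub shift px -1 2 0.5846879482269287
orange side 0
[(array([376., 190.]), np.int32(45)), (array([371., 206.]), np.int32(47)), (array([395., 208.]), np.int32(36))]
cap s 13 lat 54 45
cap s -37 lat 54 54
cap s -20 lat -11 44
```

Emit:
servo_tool:
  moves:
    - [-0.7,[-0.5,0.1,0.2],0]
    - [-0.7,[-0.9,0.2,0],0]
    - [-0.7,[-0.9,0.4,0],0]
    - [-0.7,[-0.7,0.7,0],0.3]
    - [-0.7,[-0.4,1,0],0.3]
    - [-0.7,[-0.2,1,0],0.3]
    - [-0.7,[0,1,0],0.35]
    - [-0.7,[0,1,0],0.35]
    - [-0.7,[0,1,0],0.35]
    - [-0.7,[0,1,0],0.35]

```text
clock: 31.77
tool_pos: [460.4, -75.6, 286.3]
ee_rot: [3.056, -0.022, 0.699]
ft_force: [0.2, -0.4, -3.4]
finger_gap: 17.3
finger_force: 59.0
```

```bash
cat > caps.py <<'E'
from h import *
for n in('top','side'):
    im=get_image(n)[:,:,::-1];cv2.imwrite(f'pics/{n}_y.png',im);m=cv2.inRange(cv2.cvtColor(im,cv2.COLOR_BGR2HSV),np.array((3,130,60)),np.array((20,255,255)))
    if n=='side':m[:150]=0
    k,_,s,c=cv2.connectedComponentsWithStats(m);print(n,[(c[i].round(0).tolist(),int(s[i,4]),(atz(n,c[i],12)[:2]-[636,-257]).round(0).tolist()) for i in range(1,k) if s[i,4]>8])
st()
E
python3 caps.py
```

```text
top [([376.0, 190.0], 47, [51.0, 29.0]), ([372.0, 206.0], 70, [-1.0, 42.0]), ([394.0, 209.0], 73, [-7.0, -27.0])]
side []
t 31.87 tcp [460.7 -73.1 286.2] z [ 0.434 -0.007 -0.901] y [-0.011 -1.     0.002] q [ 1.054 -0.248 -0.696  1.992 -0.37   0.936 -1.083] F [ 0.5  0.5 -2.9] gap 17.2 ff 59.0
```

Emit:
servo_tool:
  moves:
    - [-0.7,[0,1,0],0.31]
    - [-0.7,[0,1,0],0.31]
    - [-0.7,[0,1,0],0.31]
    - [-0.7,[0,1,0],0.31]
    - [-0.7,[0,1,0],0.31]
    - [-0.7,[0,1,0],0.31]
    - [-0.7,[0,1,0],0.31]
    - [-0.7,[0,1,0],0.31]
    - [-0.7,[0,1,0],0.31]
    - [-0.7,[0,1,0],0.31]

```text
clock: 32.7
tool_pos: [460.9, 123.7, 287.1]
ee_rot: [-2.943, -0.53, -0.676]
ft_force: [0.8, 0.5, -2.1]
finger_gap: 17.3
finger_force: 59.1
```

Emit:
servo_tool:
  moves:
    - [-0.7,[0,1,0],0.31]
    - [-0.7,[0,1,0],0.31]
    - [-0.7,[0,1,0],0.31]
    - [-0.7,[0,1,0],0.31]
    - [-0.7,[0,1,0],0.31]
    - [-0.7,[0,1,0],0.31]
    - [-0.7,[0,0.8,0],0.31]
    - [-0.7,[0,0.4,0],0.3]
    - [-0.7,[0,0,0],0]

```text
clock: 33.45
tool_pos: [460.8, 268.7, 287.6]
ee_rot: [-2.774, -0.942, -0.64]
ft_force: [-0.8, -0.5, -2.4]
finger_gap: 17.0
finger_force: 59.2
```

```bash
python3 caps.py; python3 - <<'E'
from h import *
from fk import Ro
F=[]
for i in range(6): get_image('side');F.append(monitor.state()['ft_force'][2])
print('F',np.mean(F))
# pitch from silhouettes: pan+handle pixels in side view vs empty background (low4 image)
im=cv2.imread('pics/side_y.png');tp=cv2.imread('pics/top_y.png')
s=monitor.state();R=cv2.Rodrigues(s['ee_rot'])[0];G=s['tool_pos']-18.7*R[:,2];yaw=np.arctan2(R[0,1],-R[1,1])
print('G',G.round(0),'yaw',round(yaw,3))
def box(x0,x1,y,z0,z1): return [[a,b,c] for a in(x0,x1) for b in(-y,y) for c in(z0,z1)]
for pit in np.arange(.3,1.3,.1):
    P=np.array([[64,-46,5],[64,46,5],[-62,-46,33],[-62,46,33],[-62,-46,0],[-62,46,0]],float)-[-106,0,43]
    W=(Ro.from_euler('z',yaw)*Ro.from_euler('y',pit)).apply(P)+G
    print(round(pit,1),'side lip',proj('side',W[:2]).round(0).tolist(),'top',proj('top',W[:2]).round(0).tolist(),'lipz',W[0,2].round(0))
E
python3 -c "
import cv2,numpy as np
a=cv2.imread('pics/side_y.png');b=cv2.imread('pics/side0.png')
d=cv2.absdiff(a,b).max(2);print('scoop sil hull bottom/left', [ (r,int(np.nonzero(d[r,150:330]>30)[0].min()+150)) for r in range(200,420,12) if (d[r,150:330]>30).any()])"
```

```text
top [([376.0, 190.0], 46, [51.0, 28.0]), ([372.0, 206.0], 70, [-1.0, 42.0]), ([394.0, 209.0], 73, [-7.0, -27.0])]
side []
t 33.55 tcp [461.1 266.3 287.1] z [ 0.349  0.262 -0.9  ] y [ 0.605 -0.796  0.003] q [ 0.765 -0.088 -1.18   1.861 -0.225  0.881 -1.247] F [ 1.2 -0.4 -1.7] gap 17.6 ff 59.2
F -2.6948129181816367
G [455. 261. 304.] yaw 0.649
0.3 side lip [[218.0, 273.0], [230.0, 309.0]] top [[186.0, 201.0], [157.0, 221.0]] lipz 218.0
0.4 side lip [[224.0, 278.0], [236.0, 314.0]] top [[189.0, 205.0], [160.0, 225.0]] lipz 203.0
0.5 side lip [[230.0, 282.0], [242.0, 318.0]] top [[192.0, 209.0], [164.0, 229.0]] lipz 190.0
0.6 side lip [[236.0, 286.0], [249.0, 321.0]] top [[195.0, 213.0], [167.0, 233.0]] lipz 177.0
0.7 side lip [[243.0, 288.0], [256.0, 323.0]] top [[198.0, 218.0], [171.0, 237.0]] lipz 166.0
0.8 side lip [[250.0, 290.0], [264.0, 325.0]] top [[202.0, 223.0], [175.0, 242.0]] lipz 156.0
0.9 side lip [[258.0, 292.0], [272.0, 326.0]] top [[205.0, 227.0], [178.0, 247.0]] lipz 148.0
1.0 side lip [[265.0, 292.0], [281.0, 327.0]] top [[209.0, 232.0], [182.0, 251.0]] lipz 141.0
1.1 side lip [[273.0, 292.0], [289.0, 326.0]] top [[213.0, 237.0], [186.0, 256.0]] lipz 136.0
1.2 side lip [[281.0, 292.0], [297.0, 325.0]] top [[216.0, 242.0], [189.0, 261.0]] lipz 132.0
scoop sil hull bottom/left [(200, 266), (212, 265), (224, 300), (236, 295), (248, 248), (260, 239), (272, 243), (284, 252), (296, 287), (308, 276), (320, 263), (332, 259), (344, 254), (356, 224), (368, 229), (380, 219), (392, 221), (404, 225)]
```

Emit:
servo_tool:
  moves:
    - [-0.7,[0.4,0.5,-0.5],0]
    - [-0.7,[0.4,0.6,-0.9],0]
    - [-0.7,[0.4,0.6,-1],0]
    - [-0.7,[0.4,0.6,-1],0]
    - [-0.7,[0.4,0.6,-1],0]
    - [-0.7,[0.3,0.5,-1],0]
    - [-0.7,[0.2,0.3,-0.8],0]
    - [-0.7,[0,0,-0.4],0]
    - [-0.7,[0,0,-0.2],0]
    - [-0.7,[0,0,0],0]

```text
clock: 34.68
tool_pos: [510.9, 339.6, 150.6]
ee_rot: [-2.781, -0.937, -0.638]
ft_force: [0.3, -1.2, -1.6]
finger_gap: 17.3
finger_force: 59.6
```

Emit:
servo_tool:
  moves:
    - [-0.7,[0,0,-0.15],0]
    - [-0.7,[0,0,-0.15],0]
    - [-0.7,[0,0,0],0]

```text
clock: 34.93
tool_pos: [511.6, 340.0, 146.0]
ee_rot: [-2.78, -0.936, -0.642]
ft_force: [-0.5, -0.4, -3.3]
finger_gap: 17.1
finger_force: 59.6
```

```bash
python3 -c "
from h import *
st()
im=get_image('side')[:,:,::-1];b=cv2.imread('pics/side_low4.png');cv2.imwrite('pics/side_z.png',im);cv2.imwrite('pics/top_z.png',get_image('top')[:,:,::-1])
s=monitor.state();R=cv2.Rodrigues(s['ee_rot'])[0];G=s['tool_pos']-18.7*R[:,2];print(G)"

```

```text
t 34.93 tcp [511.6 340.  146. ] z [ 0.351  0.261 -0.899] y [ 0.604 -0.797  0.005] q [ 0.162  0.378 -0.946  1.911  0.584  0.608 -2.018] F [-0.5 -0.4 -3.3] gap 17.1 ff 59.6
[505.12082116 335.52814028 163.05448315]
```

Emit:
servo_tool:
  moves:
    - [-0.7,[0,0,-0.2],0]
    - [-0.7,[0,0,-0.2],0]
    - [-0.7,[0,0,0],0]

```text
clock: 35.28
tool_pos: [514.5, 343.6, 142.3]
ee_rot: [-2.773, -0.937, -0.656]
ft_force: [-0.8, -1.4, 7.9]
finger_gap: 17.3
finger_force: 60.9
```

Emit:
servo_tool:
  moves:
    - [-0.7,[0,0,-0.2],0]
    - [-0.7,[0,0,-0.2],0]
    - [-0.7,[0,0,0],0]

```text
clock: 35.53
tool_pos: [517.0, 346.4, 139.3]
ee_rot: [-2.768, -0.937, -0.669]
ft_force: [-9.1, -9.2, 25.9]
finger_gap: 17.3
finger_force: 63.5
```

Emit:
servo_tool:
  moves:
    - [-0.6,[0,0,0],0]
    - [-0.585,[0,0,0],0]
    - [-0.583,[-0.2,-0.15,0],0]
    - [-0.583,[-0.35,-0.27,-0.33],0]
    - [-0.583,[-0.35,-0.27,-0.33],0]
    - [-0.583,[-0.35,-0.27,-0.33],0]
    - [-0.583,[-0.3,-0.22,-0.33],0]
    - [-0.583,[0,0,0],0]

```text
clock: 36.2
tool_pos: [478.3, 315.7, 101.5]
ee_rot: [-2.781, -0.939, -0.637]
ft_force: [-0.4, -0.4, -0.6]
finger_gap: 18.1
finger_force: 10.7
```

```bash
cat > pitch.py <<'E'
from h import *
from fk import Ro
st()
s=monitor.state();R=cv2.Rodrigues(s['ee_rot'])[0];G=s['tool_pos']-18.7*R[:,2];yaw=np.arctan2(R[0,1],-R[1,1])
print('expected pitch',[(p,round(171*np.sin(p)+36*np.cos(p)+7)) for p in(0,.2,.4,.6,.8)],'Gz',G[2].round(0))
t=get_image('top')[:,:,::-1];sd=get_image('side')[:,:,::-1];cv2.imwrite('pics/top_w.png',t);cv2.imwrite('pics/side_w.png',sd)
for p in(0,.2,.4,.6,.8):
    P=np.array([[64,-46,5],[64,46,5]],float)-[-106,0,43]
    W=(Ro.from_euler('z',yaw)*Ro.from_euler('y',p)).apply(P)+G;print(p,W[0,2].round(0),'side',proj('side',W).round(0).tolist(),'top',proj('top',W).round(0).tolist())
d=cv2.absdiff(sd,cv2.imread('pics/side0.png')).max(2)
E
python3 pitch.py
```

```text
t 36.2 tcp [478.3 315.7 101.5] z [ 0.348  0.26  -0.901] y [ 0.605 -0.796  0.004] q [ 0.155  0.352 -0.899  2.059  0.639  0.475 -2.087] F [-0.4 -0.4 -0.6] gap 18.1 ff 10.7
expected pitch [(0, 43), (0.2, 76), (0.4, 107), (0.6, 133), (0.8, 155)] Gz 118.0
0 80.0 side [[195.0, 343.0], [203.0, 385.0]] top [[174.0, 198.0], [148.0, 217.0]]
0.2 47.0 side [[202.0, 353.0], [211.0, 394.0]] top [[179.0, 203.0], [153.0, 221.0]]
0.4 17.0 side [[212.0, 360.0], [221.0, 401.0]] top [[184.0, 210.0], [159.0, 227.0]]
0.6 -9.0 side [[224.0, 365.0], [234.0, 405.0]] top [[190.0, 217.0], [165.0, 234.0]]
0.8 -30.0 side [[237.0, 367.0], [248.0, 407.0]] top [[196.0, 225.0], [171.0, 242.0]]
```

Emit:
servo_tool:
  moves:
    - [-0.583,[-0.2,-0.15,-0.4],0]
    - [-0.583,[-0.2,-0.15,-0.45],0]
    - [-0.583,[-0.2,-0.15,-0.45],0]
    - [-0.583,[-0.15,-0.12,-0.45],0]
    - [-0.583,[-0.1,-0.08,-0.4],0]
    - [-0.583,[-0.1,-0.07,-0.4],0]
    - [-0.583,[-0.08,-0.05,-0.4],0]
    - [-0.583,[0,0,0],0]

```text
clock: 36.97
tool_pos: [458.8, 301.3, 42.9]
ee_rot: [-2.779, -0.939, -0.638]
ft_force: [0.3, -1.3, -1.8]
finger_gap: 18.0
finger_force: 9.5
```

```bash
python3 pitch.py
```

```text
t 36.97 tcp [458.8 301.3  42.9] z [ 0.348  0.261 -0.9  ] y [ 0.606 -0.796  0.003] q [-0.005  0.377 -0.699  2.176  0.836  0.306 -2.292] F [ 0.3 -1.3 -1.8] gap 18.0 ff 9.5
expected pitch [(0, 43), (0.2, 76), (0.4, 107), (0.6, 133), (0.8, 155)] Gz 60.0
0 22.0 side [[210.0, 359.0], [219.0, 400.0]] top [[183.0, 208.0], [158.0, 226.0]]
0.2 -11.0 side [[216.0, 368.0], [226.0, 408.0]] top [[187.0, 213.0], [162.0, 230.0]]
0.4 -42.0 side [[225.0, 374.0], [236.0, 414.0]] top [[192.0, 219.0], [167.0, 236.0]]
0.6 -68.0 side [[236.0, 379.0], [247.0, 418.0]] top [[197.0, 226.0], [173.0, 242.0]]
0.8 -89.0 side [[249.0, 381.0], [261.0, 419.0]] top [[203.0, 233.0], [180.0, 250.0]]
```

Emit:
servo_tool:
  moves:
    - [-0.583,[-0.03,-0.02,-0.25],0]
    - [-0.583,[-0.03,-0.02,-0.25],0]
    - [-0.583,[0,0,-0.15],0]
    - [-0.583,[0,0,0],0]

```text
clock: 37.4
tool_pos: [458.8, 301.5, 31.5]
ee_rot: [-2.778, -0.938, -0.642]
ft_force: [0.8, 1.3, -0.6]
finger_gap: 18.0
finger_force: 9.2
```

Emit:
servo_tool:
  moves:
    - [-0.583,[0,0,-0.15],0]
    - [-0.583,[0,0,-0.15],0]
    - [-0.583,[0,0,-0.1],0]
    - [-0.583,[0,0,0],0]

```text
clock: 37.73
tool_pos: [459.0, 301.6, 24.0]
ee_rot: [-2.777, -0.938, -0.644]
ft_force: [-1.9, -1.1, 1.8]
finger_gap: 17.6
finger_force: 10.0
```

Emit:
servo_tool:
  moves:
    - [-0.575,[0,0,0],0]
    - [-0.55,[0,0,0],0]
    - [-0.4,[0,0,0],0]
    - [-0.2,[0,0,0],0]
    - [0,[0,0,0],0]

```text
clock: 38.15
tool_pos: [458.6, 301.0, 23.2]
ee_rot: [-2.779, -0.937, -0.641]
ft_force: [0.1, -0.2, -1.1]
finger_gap: 42.5
finger_force: 0.0
```

```bash
python3 pitch.py|head -1
```

```text
t 38.15 tcp [458.6 301.   23.2] z [ 0.35   0.262 -0.899] y [ 0.605 -0.796  0.004] q [-0.089  0.399 -0.6    2.196  0.949  0.251 -2.407] F [ 0.1 -0.2 -1.1] gap 42.5 ff 0.0
```

Released; now back off along the tool axis and check everything.

Emit:
servo_tool:
  moves:
    - [0,[-0.35,-0.26,0.9],0]
    - [0,[-0.35,-0.26,0.9],0]
    - [0,[-0.35,-0.26,0.9],0]
    - [0,[-0.35,-0.26,0.9],0]
    - [0,[-0.5,-0.9,0.5],0]
    - [0,[-0.5,-1,0.5],0]
    - [0,[-0.5,-1,0.5],0]
    - [0,[-0.5,-1,0.5],0]
    - [0,[0,-1,0],0]
    - [0,[0,0,0],0]

```text
clock: 39.08
tool_pos: [401.9, 205.7, 119.1]
ee_rot: [-2.799, -0.932, -0.619]
ft_force: [0.1, -1.3, 0.4]
finger_gap: 42.5
finger_force: 0.0
```

```bash
python3 caps.py; python3 lidfit.py end 606 25 12 -.27 0 | sed -n 2,3p; python3 - <<'E'
from h import *
for n in C: print(n,[(x['extent'],round(x['p'],2)) for x in nets.search_frame('scoop',n)[:1]], [(np.round(x['extent']).tolist(),round(x['p'],2)) for x in nets.search_frame('cap0',n)[:8]])
# bystander shift: diff of box/bottle/dish regions
for n,rs in dict(side=[(170,225,228,273),(220,198,243,238),(172,284,218,326)],top=[(264,126,298,176),(318,148,342,175),(205,160,242,196)]).items():
    a=cv2.imread(f'pics/{n}0.png');b=cv2.imread(f'pics/{n}_end.png')
    print(n,[float(cv2.absdiff(a[y0:y1,x0:x1],b[y0:y1,x0:x1]).mean().round(1)) if 0 else round(float(cv2.absdiff(a[y0:y1,x0:x1],b[y0:y1,x0:x1]).mean()),1) for x0,y0,x1,y1 in rs])
# tub interior crop: orange fraction under looser thresholds
t=cv2.imread('pics/top_end.png')[165:240,355:430];h=cv2.cvtColor(t,cv2.COLOR_BGR2HSV);m=cv2.inRange(h,np.array((2,90,30)),np.array((22,255,255)))
k,_,s,c=cv2.connectedComponentsWithStats(m);print([((c[i]+[355,165]).round(1).tolist(),s[i].tolist()) for i in range(1,k)])
# handle in side
sd=cv2.imread('pics/side_end.png');h=cv2.cvtColor(sd,cv2.COLOR_BGR2HSV);m=cv2.inRange(h,np.array((0,0,0)),np.array((180,255,55)));m[:310]=0;m[:,:260]=0;m[:,345:]=0
print('handle',cv2.minAreaRect(cv2.findNonZero(m)))
a=cv2.imread('pics/side_end.png')[300:420,180:360];b=t
cv2.imwrite('pics/c9.png',np.hstack([cv2.resize(a,(450,300)),cv2.resize(b,(300,300))]))
E
```

```text
top [([376.0, 190.0], 46, [51.0, 28.0]), ([372.0, 206.0], 70, [-1.0, 42.0]), ([394.0, 209.0], 73, [-7.0, -27.0])]
side []
t 39.18 tcp [402.  208.2 119.6] z [ 0.34   0.247 -0.907] y [ 0.6   -0.8    0.008] q [ 0.818 -0.006 -1.239  2.282 -0.215  0.444 -1.172] F [ 0.6 -0.4 -0.2] gap 42.9 ff 0.0
[ 6.078e+02  2.577e+01  1.286e+01 -2.600e-01  1.000e-02] 99.0
[ 6.0787e+02  2.6580e+01  1.2090e+01 -2.3000e-01  2.0000e-02] 94.0
side [([204.0, 337.0, 319.2, 410.3], 0.59)] [([253.0, 316.0, 269.0, 334.0], 0.66), ([188.0, 345.0, 201.0, 360.0], 0.47)]
top [([159.2, 208.9, 208.5, 272.8], 0.65)] [([374.0, 188.0, 384.0, 197.0], 0.59), ([184.0, 192.0, 194.0, 200.0], 0.57), ([220.0, 228.0, 228.0, 236.0], 0.55), ([369.0, 202.0, 378.0, 213.0], 0.45), ([392.0, 204.0, 400.0, 212.0], 0.43), ([160.0, 208.0, 208.0, 275.0], 0.32)]
side [9.6, 9.6, 12.2]
top [1.8, 1.8, 1.7]
[([375.9, 190.0], [16, 21, 11, 9, 54]), ([384.0, 192.5], [29, 25, 1, 6, 6]), ([399.8, 198.0], [43, 32, 4, 3, 6]), ([371.7, 206.3], [12, 37, 10, 10, 79]), ([394.4, 208.9], [35, 39, 10, 11, 83])]
handle ((291.97418212890625, 350.8734436035156), (10.824044227600098, 43.79301834106445), 62.52556610107422)
```

```bash
python3 - <<'E'
from h import *
a=cv2.imread('pics/side0.png');b=cv2.imread('pics/side_end.png')
print('ref diff',cv2.absdiff(a[330:400,20:150],b[330:400,20:150]).mean())
for x0,y0,x1,y1 in[(170,225,228,273),(220,198,243,238),(172,284,218,326)]:
    _,v,_,l=cv2.minMaxLoc(cv2.matchTemplate(b[y0-8:y1+8,x0-8:x1+8],a[y0:y1,x0:x1],cv2.TM_CCOEFF_NORMED));print(l[0]-8,l[1]-8,round(v,3))
s=monitor.state();print(s['finger_force'],s['clock']);print(order.finish_job())
E
```

```text
ref diff 10.491355311355312
0 0 0.999
0 0 0.998
0 0 0.999
0.0 39.4833
the job is handed in; nothing more can be done
None
```

I handed the job in at 39.5 s. The lid lies flat on the mat, grip up, about 3 mm from the mat's centre. Two of the five caps in the tub show only as orange slivers under the boom. The empty scoop is back on the bench, level as far as the images show. The tub moved about 5 mm, the tip box, bottle and dish stack did not move, and the hand-in gave no verdict.

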